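Thread the hub parts on their spindles in order

TASK

Lay up the motorbike parts for refitting: on the tall thin spindle thread first the toothed sprocket (hub upward, as it lies), then the ball bearing, then the narrow spacer collar; over the short stout spindle put the wide plain ring and on top of it the closed round dust cap, mouth down as it lies. Lower every part until it sits flat on what is below it rather than dropping it, and let go of it. Leave the mug of screwdrivers, the clutch lever and the air filter cover where they are.

Things in the scene. Friction and masses are not known exactly. Their poses are not given: they have to be found in the camera images.
- sprocket_mid (a point): Steel chain sprocket lying flat on the mat, hub upward: toothed plate 70 mm across the 13 tooth tips and 8 mm thick, and on it a round hub 40 mm in diameter and 14 mm tall (22 mm tall in all), with a 24 mm through bore. Grasp it by the hub. The point is on the axis, half-way up: 11 mm above the underside, 3 mm above the toothed plate's upper face; z up along the bore. 0.25 kg nominal.
- bearing_mid (a point): Steel ball bearing lying flat: 47 mm outside diameter, 24 mm bore, 14 mm tall, with a dark groove and balls between two bright races. The point is on the axis, half-way up (7 mm above the underside); z up along the bore. 0.11 kg nominal.
- collar_mid (a point): Narrow steel spacer collar (a plain tube) standing on end: 34 mm outside diameter, 24 mm bore, 22 mm tall. The point is on the axis, half-way up (11 mm above the underside); z up along the bore. 0.08 kg nominal.
- ring_mid (a point): Wide plain aluminium ring lying flat: 60 mm outside diameter, 38 mm bore, 14 mm tall. The point is on the axis, half-way up (7 mm above the underside); z up along the bore. 0.15 kg nominal.
- cap_mid (a point): Steel dust cap, a round cup standing mouth down, so that a closed flat disc is seen from above: 48 mm outside diameter, 30 mm tall, cavity 38 mm wide and 25 mm deep, open below. The point is on the axis, half-way up (15 mm above the rim it stands on); z up. 0.09 kg nominal.
- tall_seat (a point): Tall thin spindle: a fixed upright steel post 16 mm in diameter and 66 mm tall, its top 10 mm tapering to 6 mm, on a round grey base 104 mm in diameter and 8 mm thick, screwed down on the mat. The point is on the post's axis at the upper face of the base, where the lowest part sits; z up along the post.
- stout_seat (a point): Short stout spindle: a fixed upright steel post 30 mm in diameter and 30 mm tall, its top 8 mm tapering to 18 mm, on a square grey base 104 mm wide and 8 mm thick, screwed down on the mat. The point is on the post's axis at the upper face of the base, where the lowest part sits; z up along the post.
- mug_mid (a point): White ceramic mug, 80 mm in diameter and 95 mm tall, holding three screwdrivers that stick up to about 175 mm, at the right (-y) side of the mat, its handle pointing away from the middle; loose, to be left alone. The point is on its axis, half-way up the mug.
- lever_mid (a point): Silver aluminium clutch lever lying on the mat roughly along x between two of the parts, 185 mm long, 20 mm wide and 18 mm high at most; loose, to be left alone. The point is near its middle, 7 mm above the mat.
- cover_mid (a point): Black plastic air filter cover lying at the back of the mat, 110 by 190 mm (long side roughly along y) and 47 mm tall; loose, to be left alone. The point is at its centre, 22 mm above its underside.

How it is judged:
At the end, for the whole second after the job is handed in: Up the tall spindle: sprocket, bearing, collar; up the stout one: ring, cap. Each axis within 10 mm of the post, each centre within 3 mm of its height in the snug stack (11, 29, 47 mm over the tall seat; 7, 29 mm over the stout), upright within 0.1 rad, at rest, released (horizontal distance between each of sprocket_mid, bearing_mid, collar_mid and tall_seat below 0.01 m and z of sprocket_mid in the frame of tall_seat between 0.008 and 0.014 m and angle between each of sprocket_mid, bearing_mid, collar_mid, ring_mid, cap_mid's own z axis and vertical below 0.1 rad and linear speed of each of sprocket, bearing, collar, ring, cap below 0.02 m/s and z of bearing_mid in the frame of tall_seat between 0.026 and 0.032 m and z of collar_mid in the frame of tall_seat between 0.044 and 0.05 m and horizontal distance between each of ring_mid, cap_mid and stout_seat below 0.01 m and z of ring_mid in the frame of stout_seat between 0.004 and 0.01 m and z of cap_mid in the frame of stout_seat between 0.026 and 0.032 m); the robot touches nothing.
It fails at once if a part was dropped down a spindle (faster than 0.6 m/s) ((horizontal distance between sprocket_mid and tall_seat below 0.012 m and z of sprocket_mid in the frame of tall_seat below 0.07 m and linear speed of sprocket above 0.6 m/s) or (horizontal distance between bearing_mid and tall_seat below 0.012 m and z of bearing_mid in the frame of tall_seat below 0.07 m and linear speed of bearing above 0.6 m/s) or (horizontal distance between collar_mid and tall_seat below 0.012 m and z of collar_mid in the frame of tall_seat below 0.07 m and linear speed of collar above 0.6 m/s) or (horizontal distance between ring_mid and stout_seat below 0.012 m and z of ring_mid in the frame of stout_seat below 0.07 m and linear speed of ring above 0.6 m/s) or (horizontal distance between cap_mid and stout_seat below 0.012 m and z of cap_mid in the frame of stout_seat below 0.07 m and linear speed of cap above 0.6 m/s)).
It fails at once if the mug was knocked or moved (30 mm or 0.4 rad) (distance of mug_mid from where it was at the start of the episode above 0.03 m or angle between mug_mid's own z axis and vertical above 0.4 rad).
It fails at once if the clutch lever was moved more than 30 mm (distance of lever_mid from where it was at the start of the episode above 0.03 m).
It fails at once if the air filter cover was moved more than 30 mm (distance of cover_mid from where it was at the start of the episode above 0.03 m).
It also fails if it takes over 134 s, if anything falls off the work surface, if the arm or the gripper's body presses on something with over 40 N, if the wrist force passes 120 N, or if a joint passes its speed limit or range.

ROBOT

A 7-joint arm with a two-finger parallel gripper is mounted at the origin on the work surface. World frame = base frame: x ahead of the robot, y to its left, z up, the work surface at z = 0. Lengths are in m, angles in rad, forces in N, time in s.
With the tool pointing down it reaches from about 0.4 to 0.85 m from the base axis. Payload 10.4 kg.
Tool frame: the origin (TCP) lies between the finger pads; the fingertips stand 17 mm ahead of it and the grasp point (between the pads) lies 2 mm behind it; x points along the fingers, y is the direction in which the jaws open and shut, and the axes are right-handed (so a half turn about x gives the same grasp; the last joint's range is limited). The gripper opens to 87 mm and grips with 3 to 60 N. Pads are 19 mm wide; open, the fingers measure 117 mm over their backs; the gripper's body (75 mm by 190 mm) begins 51 mm behind the grasp point.
Start: joints at [1.102, 0.332, -0.065, 1.46, 0.022, 1.35, -0.088], TCP at [0.27, -0.564, 0.24] pointing down, gripper open.
Joint ranges: [-2.6, 2.6], [-0.5, 2.12], [-1.47, 1.34], [0.16, 2.42], [-1.27, 4.41], [0.06, 2.06], [-2.6, 2.6]. Speed limits (rad/s): [2.22, 2.22, 2.79, 2.79, 3.14, 3.14, 3.14].

INTERFACE

Orientations are given as a unit quaternion [x, y, z, w].
In Python, from bench import r, optics, close_job gives the robot as it stands.
- The arm moves only by the shell command python3 -m inch 'ROWS' [OPENING] [FORCE]. ROWS is JSON, a list of rows, each an object with "translation": the shift along the tool's x, y, z in cm, a list of three; "spin": the turn about the tool's x in degrees. In form: [{"translation": [tx, ty, tz], "spin": spin}, ...]. A call has 1 to 20 rows; each row shifts and turns the pose as measured when the row begins, along the tool's axes as they then stand; what a row does not reach is not made up. A row lasts 1/8 s, in which the tool goes at most 62.5 mm and 10.7 degrees, less where a joint would pass 70% of its speed; a pose out of reach is approached as far as the arm can. A call is refused whole if a number of a shift passes 6.25 or a number of a turn 10.7, either way. A call with a gripper value outside its range is refused whole. OPENING is the closure, from 0 (fully open) to 1 (shut), set as the call begins (- or left out, the last holds). The fingers move at their own pace and stop on an object; FORCE is the grip in N (left out, the last holds). Time passes only in rows, so rows that do not move let the fingers close. It gives the time, the measured TCP pose, the force and the opening at its end, in the units of the state.
- r.read_state(): the state, without advancing time (a new reading comes with each control period).
- optics.camera(name): name is "side" or "top"; returns the picture (384x512x3 uint8, red, green, blue); there is no depth.
- optics.camera_model(name): a dict with "camera_matrix" (3x3 intrinsics, pixels), "world_from_camera" (4x4, takes a point from camera to world coordinates). Camera axes: x right, y down, z forward; pixel columns grow to the right and rows downward; lengths in m; the calibration is good to about 2 mm. A picture is of the moment at which its call begins. camera_model takes no time and is no camera call.
- close_job(): hands the job in, once; it reports no verdict.
The state is a dict: "time": time; "joint_positions": joint angles; "joint_vel": joint speeds; "joint_torque": joint torques, N m; "ee_pos": TCP position; "eef_rot": TCP orientation; "ft_force": force on the tool from outside, world axes, zero at the start; "torque": the same for the moment, N m; "width": finger opening in m.
Only numpy, scipy, OpenCV 4.12 (cv2) and the standard library are available. Lean on these libraries where they do the work, as an engineer would, in place of code of your own. Each camera call takes 0.05 s, during which the arm holds its last target.

## Working session

There is one attempt and no reset: what is moved stays moved. The work goes in short steps, Python scripts to look and compute and a shell command to move; the robot and the scene stay as the last step left them, time stands still between calls to the robot, and variables do not carry over. Pictures are saved under pics/ and viewed, and the job is handed in when it is done.

```bash
ls; mkdir -p pics
python3 - <<'E'
from bench import r, optics
import cv2,numpy as np
s=r.read_state()
print({k:np.round(v,4).tolist() for k,v in s.items()})
for n in("top","side"):
    im=optics.camera(n); cv2.imwrite(f"pics/{n}0.png",im[:,:,::-1]); m=optics.camera_model(n); print(n,np.round(m["camera_matrix"],2).tolist(),np.round(m["world_from_camera"],4).tolist())
E
```

```text
pics
{'time': 0.0, 'joint_positions': [1.1024, 0.3328, -0.0647, 1.4609, 0.0216, 1.3499, -0.0885], 'joint_vel': [0.0008, -0.0008, -0.0003, 0.0001, -0.0003, 0.0015, 0.0015], 'joint_torque': [0.0004, -62.3259, 0.0247, -38.99, -0.0614, 0.0397, 0.0001], 'ee_pos': [0.2693, -0.5636, 0.2388], 'eef_rot': [-0.6895, -0.1568, 0.6897, -0.1558], 'ft_force': [0.0834, 0.4604, 0.2481], 'torque': [0.0307, 0.0687, 0.0249], 'width': 0.0867}
top [[452.94, 0.0, 254.93], [0.0, 452.94, 202.05], [0.0, 0.0, 1.0]] [[0.021, -0.993, 0.1161, 0.4394], [-0.9998, -0.021, 0.0012, -0.0723], [0.0012, -0.1161, -0.9932, 1.4477], [0.0, 0.0, 0.0, 1.0]]
side [[475.19, 0.0, 263.48], [0.0, 475.19, 198.35], [0.0, 0.0, 1.0]] [[-0.9721, -0.1213, 0.2008, 0.3904], [-0.2345, 0.4815, -0.8445, 0.9366], [0.0057, -0.868, -0.4965, 0.6764], [0.0, 0.0, 0.0, 1.0]]
```

View pics/top0.png

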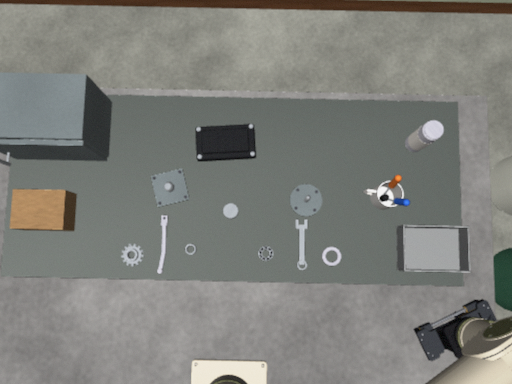

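View pics/side0.png

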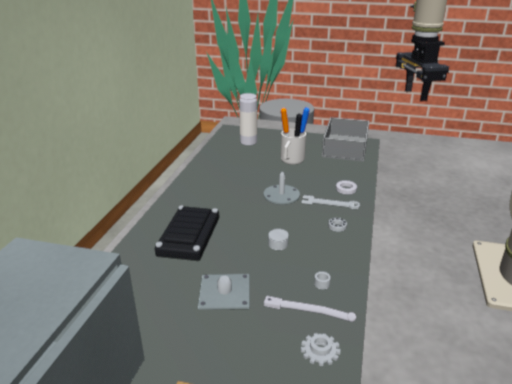

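Run:
```python
import cv2,numpy as np
t=cv2.imread("pics/top0.png"); s=cv2.imread("pics/side0.png")
c=t[170:285,110:360]; cv2.imwrite("pics/top0z.png",cv2.resize(c,None,fx=3.2,fy=3.2,interpolation=cv2.INTER_NEAREST))
c=s[150:370,180:380]; cv2.imwrite("pics/side0z.png",cv2.resize(c,None,fx=2.7,fy=2.7,interpolation=cv2.INTER_NEAREST))
```

```text
(no output)
```

View pics/top0z.png

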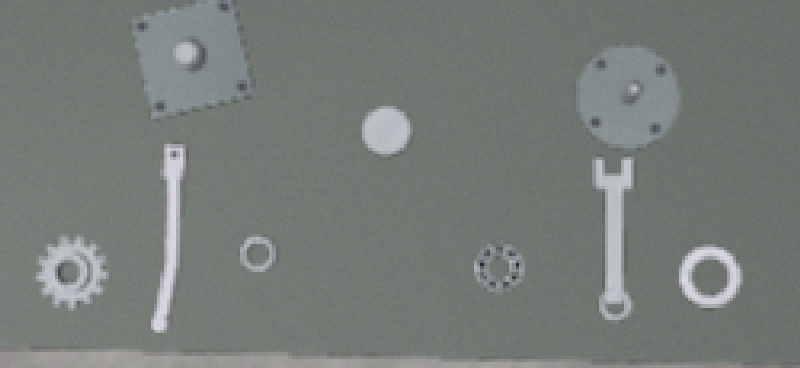

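View pics/side0z.png

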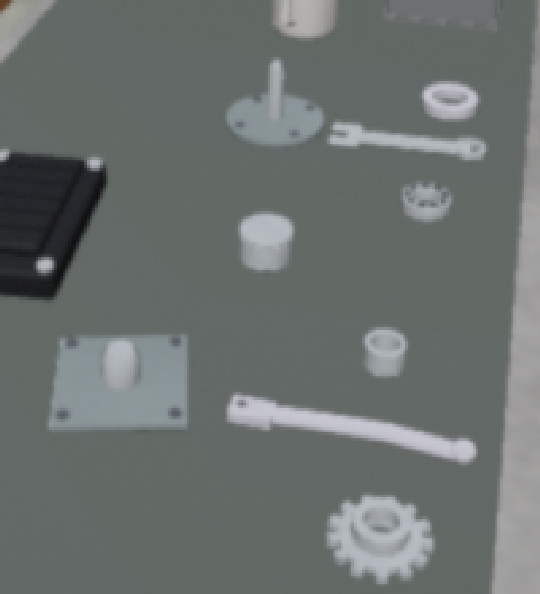

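```bash
cat > h.py <<'E'
import cv2,numpy as np
from bench import r,optics
def ray(n,px):
    m=optics.camera_model(n);K=m["camera_matrix"];T=np.array(m["world_from_camera"])
    d=T[:3,:3]@np.linalg.solve(np.array(K),[px[0],px[1],1.]); return T[:3,3],d
def plane(n,px,z):
    o,d=ray(n,px); return o+d*(z-o[2])/d[2]
def tri(a,b):
    A=[];B=[]
    M=np.zeros((3,3));v=np.zeros(3);L=[]
    for n,p in(("top",a),("side",b)):
        o,d=ray(n,p);d=d/np.linalg.norm(d);P=np.eye(3)-np.outer(d,d);M+=P;v+=P@o;L.append((o,P))
    x=np.linalg.solve(M,v); return x,[np.linalg.norm(P@(x-o)) for o,P in L]
def proj(n,X):
    m=optics.camera_model(n);T=np.linalg.inv(m["world_from_camera"]);c=T[:3,:3]@np.array(X)+T[:3,3];u=np.array(m["camera_matrix"])@c;return u[:2]/u[2]
def sil(im,c,rad,k=8,thr=None):
    # upscale crop, threshold against local mat colour, hull of the largest contour near centre
    x0,y0=int(c[0]-rad),int(c[1]-rad);w=2*rad+1
    p=cv2.resize(im[y0:y0+w,x0:x0+w],None,fx=k,fy=k,interpolation=cv2.INTER_CUBIC).astype(float).max(2)
    bg=np.median(p); hi=np.percentile(p,97); t=thr if thr else (bg+hi)/2
    m=(p>t).astype(np.uint8)
    cs,_=cv2.findContours(m,cv2.RETR_EXTERNAL,cv2.CHAIN_APPROX_NONE)
    cs=max(cs,key=lambda q:cv2.contourArea(cv2.convexHull(q)))
    h=cv2.convexHull(cs);M=cv2.moments(h)
    u=np.array([M["m10"],M["m01"]])/M["m00"]
    bb=cv2.boundingRect(h)
    return (u+.5)/k-.5+[x0,y0],np.array(bb)/k+[x0,y0,0,0]
E
python3 - <<'E'
from h import *
t=cv2.imread("pics/top0.png"); s=cv2.imread("pics/side0.png")
q=dict(sprocket=((132,255),15,(320,349),24,.008),collar=((190,249),9,(322,280),12,.011),cap=((231,211),12,(278,239),15,.015),bearing=((266,254),11,(338,225),13,.007),ring=((332,256),14,(346.5,187),14,.007))
for n,(a,ra,b,rb,z) in q.items():
    pa,ba=sil(t,a,ra);pb,bb=sil(s,b,rb)
    x,e=tri(pa,pb)
    print(n,pa.round(2),ba.round(1),pb.round(2),bb.round(1),"tri",x.round(4),np.round(e,4),"top",plane("top",pa,z).round(4),"side",plane("side",pb,z).round(4))
E
```

```text
sprocket [131.79 254.54] [121.2 244.1  22.   22.1] [320.19 348.58] [301.2 333.4  39.1  32.1] tri [0.4316 0.3139 0.0104] [0.001 0.001] top [0.4327 0.3146 0.008 ] side [0.4307 0.3116 0.008 ]
collar [189.84 248.76] [185.  243.8  10.6  11.1] [321.95 279.42] [314.8 271.5  15.8  17.5] tri [0.4533 0.1303 0.0202] [0.0012 0.0012] top [0.4546 0.1317 0.011 ] side [0.453 0.119 0.011]
cap [230.06 210.21] [223.2 203.4  14.9  14.6] [277.68 238.29] [268.6 228.9  19.8  21. ] tri [0.5769 0.0072 0.0241] [0.0013 0.0013] top [0.5791 0.0079 0.015 ] side [ 0.5781 -0.0056  0.015 ]
bearing [269.88 250.87] [266.8 246.4   7.1   9.9] [337.08 224.16] [329.  217.9  18.1  13.8] tri [ 0.4489 -0.1214  0.0044] [0.0044 0.0044] top [ 0.4533 -0.1211  0.007 ] side [ 0.4443 -0.1174  0.007 ]
ring [331.23 255.8 ] [322.1 246.9  19.1  18.8] [346.04 186.57] [336.4 180.5  20.5  13.4] tri [ 0.4405 -0.3137  0.0158] [0.0014 0.0014] top [ 0.4419 -0.3151  0.007 ] side [ 0.4397 -0.3304  0.007 ]
```

Run:
```python
from h import *
t=cv2.imread("pics/top0.png"); s=cv2.imread("pics/side0.png")
def holes(im,c,w,hh,k=8):
    x0,y0=int(c[0]-w),int(c[1]-hh)
    p=cv2.resize(im[y0:y0+2*hh,x0:x0+2*w],None,fx=k,fy=k,interpolation=cv2.INTER_CUBIC).astype(np.uint8).max(2)
    b=cv2.morphologyEx(p,cv2.MORPH_BLACKHAT,cv2.getStructuringElement(cv2.MORPH_ELLIPSE,(5*k,5*k)))
    m=(b>25).astype(np.uint8)
    n,l,st,ce=cv2.connectedComponentsWithStats(m)
    out=[(((ce[i]+.5)/k-.5+[x0,y0]).round(2).tolist(),int(st[i,4])) for i in range(1,n) if st[i,4]>40]
    return out
print("tall top",holes(t,(306,200),18,18));print("tall side",holes(s,(282,194),20,13))
print("st top",holes(t,(169,187),20,20));print("st side",holes(s,(224,291),28,20))
for n,im,c in (("tt",t,(306,200)),("ts",s,(282,190)),("st",t,(169,187)),("ss",s,(224,291)),("be",t,(266,254)),("bs",s,(338,225))):
    pass
def crop(im,c,w=30):
    return cv2.resize(im[c[1]-w:c[1]+w,c[0]-w:c[0]+w],(260,260),interpolation=cv2.INTER_NEAREST)
cv2.imwrite("pics/crops.png",np.vstack([np.hstack([crop(t,(306,200)),crop(t,(169,187)),crop(t,(266,254),16)]),np.hstack([crop(s,(282,190)),crop(s,(224,291)),crop(s,(338,225),16)])]))
```

```text
tall top [([297.3, 189.47], 376), ([315.93, 191.3], 400), ([310.03, 196.99], 50), ([306.7, 200.35], 612), ([295.54, 207.6], 452), ([314.16, 209.58], 477)]
tall side [([261.88, 192.81], 48), ([268.33, 195.49], 221), ([288.4, 198.89], 173)]
st top [([179.33, 171.47], 472), ([153.78, 177.65], 427), ([171.61, 187.07], 1673), ([187.74, 191.75], 223), ([184.99, 196.41], 375), ([159.4, 202.68], 510), ([166.36, 204.99], 43), ([162.23, 205.96], 163)]
st side [([244.51, 276.01], 266), ([206.15, 276.66], 227), ([230.79, 288.11], 115), ([244.25, 302.4], 622), ([202.56, 302.94], 550), ([195.94, 306.09], 93), ([232.24, 309.25], 147), ([203.07, 310.2], 293)]
```

View pics/crops.png

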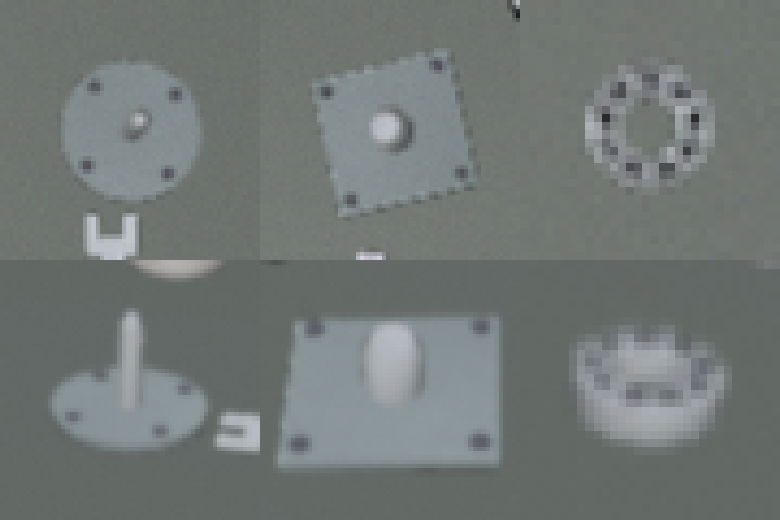

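Run:
```python
from h import *
def diag(q):
    q=[np.append(p,1) for p in q]; x=np.cross(np.cross(q[0],q[2]),np.cross(q[1],q[3]));return x[:2]/x[2]
st=[(153.78,177.65),(179.33,171.47),(184.99,196.41),(159.4,202.68)]
ss=[(206.15,276.66),(244.51,276.01),(244.25,302.4),(202.56,302.94)]
tt=[(297.3,189.47),(315.93,191.3),(314.16,209.58),(295.54,207.6)]
ts=[(275.1-.3,187-.2),(294.4,189.3),(288.5,199.1),(268.4,195.5)]
for n,a,b in (("stout",st,ss),("tall",tt,ts)):
    x,e=tri(diag(a),diag(b));print(n,diag(a),diag(b),x.round(4),np.round(e,4),plane("top",diag(a),.008).round(4),plane("top",diag(a),.018).round(4),plane("side",diag(b),.008).round(4),plane("side",diag(b),.018).round(4))
```

```text
stout [169.39131285 187.03379458] [224.34700874 288.95372717] [0.6487 0.2038 0.0144] [0.0007 0.0007] [0.6504 0.2052 0.008 ] [0.6489 0.2032 0.018 ] [0.6505 0.1967 0.008 ] [0.6466 0.2078 0.018 ]
tall [305.69435909 199.48248881] [281.11349508 192.4683204 ] [ 0.6175 -0.2321  0.0159] [0.0009 0.0009] [ 0.6193 -0.2329  0.008 ] [ 0.6181 -0.2318  0.018 ] [ 0.6193 -0.2461  0.008 ] [ 0.6158 -0.2284  0.018 ]
```

```bash
cat >> h.py <<'E'
from scipy.spatial.transform import Rotation as Ro
def to(x,y,z,yaw=None):
    """rows needed: delta in tool axes cm; yaw = direction of the jaw (tool y) in world deg, mod 180"""
    s=r.read_state();R=Ro.from_quat(s["eef_rot"]).as_matrix()
    d=R.T@(np.array([x,y,z])-s["ee_pos"])*100
    cy=np.degrees(np.arctan2(R[1,1],R[0,1]))
    print("t",round(s["time"],2),"ee",np.round(s["ee_pos"],4),"w",round(s["width"],4),"F",np.round(s["ft_force"],1),"toolx",R[:,0].round(3),"jaw yaw",cy.round(1),"d_cm",d.round(2),end=" ")
    if yaw is not None:
        e=(yaw-cy+90)%180-90; print("spin",(-e).round(1),"(tool x down)",end=" ")
    print("q7",round(s["joint_positions"][6],2))
E
python3 - <<'E'
from h import *
t=cv2.imread("pics/top0.png"); z0=.007
k=8
def one(c,rad,d=18):
    x0,y0=c[0]-rad,c[1]-rad
    p=cv2.resize(t[y0:y0+2*rad+1,x0:x0+2*rad+1],None,fx=k,fy=k,interpolation=cv2.INTER_CUBIC).astype(float)
    p=cv2.GaussianBlur(p.max(2),(0,0),2)
    m=(p>np.median(p)+d).astype(np.uint8)
    n,l,st,_=cv2.connectedComponentsWithStats(m)
    pts=np.vstack([np.argwhere(l==i)[:,::-1] for i in range(1,n) if st[i,4]>60]).astype(np.int32)
    h=cv2.convexHull(pts);M=cv2.moments(h);(cx,cy),R=cv2.minEnclosingCircle(h)
    f=lambda u:(np.array(u)+.5)/k-.5+[x0,y0]
    return f([M["m10"]/M["m00"],M["m01"]/M["m00"]]),f([cx,cy]),2*R/k
for n,c,rad,z in(("sprocket",(132,255),14,.006),("collar",(190,249),8,.011),("cap",(231,211),12,.015),("bearing",(266,254),12,.007),("ring",(331,256),14,.007)):
    u,v,D=one(c,rad);print(n,u.round(2),v.round(2),round(D,1),plane("top",u,z+z0)[:2].round(4),plane("top",v,z+z0)[:2].round(4))
to(.4415,-.313,.2,0)
E
```

```text
sprocket [131.76 254.5 ] [131.74 254.59] 23.6 [0.4328 0.3133] [0.4325 0.3134]
collar [189.82 248.77] [189.62 248.91] 11.9 [0.4545 0.1307] [0.454  0.1314]
cap [230.07 210.17] [230.06 210.19] 15.9 [0.5785 0.0075] [0.5784 0.0075]
bearing [265.37 252.91] [265.38 252.88] 16.2 [ 0.4466 -0.1067] [ 0.4467 -0.1068]
ring [331.27 255.77] [331.24 255.78] 20.5 [ 0.442 -0.314] [ 0.442 -0.314]
t 0.1 ee [ 0.2693 -0.5636  0.2388] w 0.0869 F [0.3 0.4 0. ] toolx [-0.001  0.001 -1.   ] jaw yaw -64.5 d_cm [  3.9  -15.19 -26.34] spin -64.5 (tool x down) q7 -0.09
```

```bash
python3 -m inch '[{"translation":[0,0,0],"spin":-9.2},{"translation":[0,0,0],"spin":-9.2},{"translation":[0,0,0],"spin":-9.2},{"translation":[0,0,0],"spin":-9.2},{"translation":[0,0,0],"spin":-9.2},{"translation":[0,0,0],"spin":-9.2},{"translation":[0,0,0],"spin":-9.2}]' 0 20; python3 -c "
from h import *
to(.442,-.314,.14,0)"
```

```text
time: 0.98
ee_pos: [0.2686, -0.5621, 0.2352]
eef_rot: [0.492, 0.511, -0.49, 0.506]
ft_force: [-0.0, 0.0, 0.1]
width: 0.0871
t 0.97 ee [ 0.2686 -0.5621  0.2352] w 0.0871 F [-0.   0.   0.1] toolx [-0.004  0.007 -1.   ] jaw yaw 2.0 d_cm [  9.63  18.22 -24.13] spin 2.0 (tool x down) q7 1.03
```

```bash
python3 -m inch '[{"translation":[0,3,-4],"spin":1},{"translation":[0,3,-4],"spin":1},{"translation":[1.5,3,-4],"spin":0},{"translation":[2,3,-4],"spin":0},{"translation":[2,3,-4],"spin":0},{"translation":[2,3,-4],"spin":0},{"translation":[0,0,0],"spin":0}]'; python3 -c "
from h import *
to(.442,-.314,.14,0)
cv2.imwrite('pics/t1.png',optics.camera('top')[170:340,220:480,::-1].repeat(3,0).repeat(3,1))
cv2.imwrite('pics/s1.png',optics.camera('side')[80:280,220:440,::-1].repeat(3,0).repeat(3,1))"
```

```text
time: 1.85
ee_pos: [0.4491, -0.312, 0.1564]
eef_rot: [0.501, 0.504, -0.499, 0.496]
ft_force: [-0.0, -1.1, -0.3]
width: 0.087
t 1.85 ee [ 0.4491 -0.312   0.1564] w 0.087 F [-0.  -1.1 -0.3] toolx [-0.006  0.009 -1.   ] jaw yaw 0.0 d_cm [ 1.64 -0.7   0.22] spin 0.0 (tool x down) q7 0.44
```

View pics/t1.png

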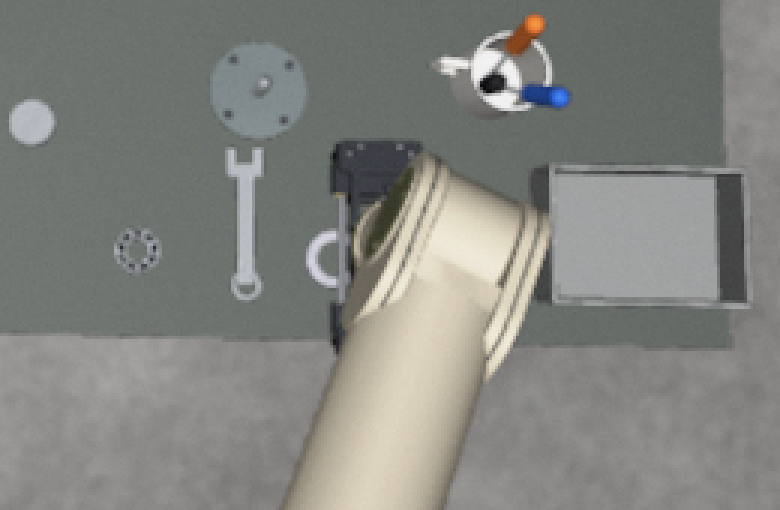

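View pics/s1.png

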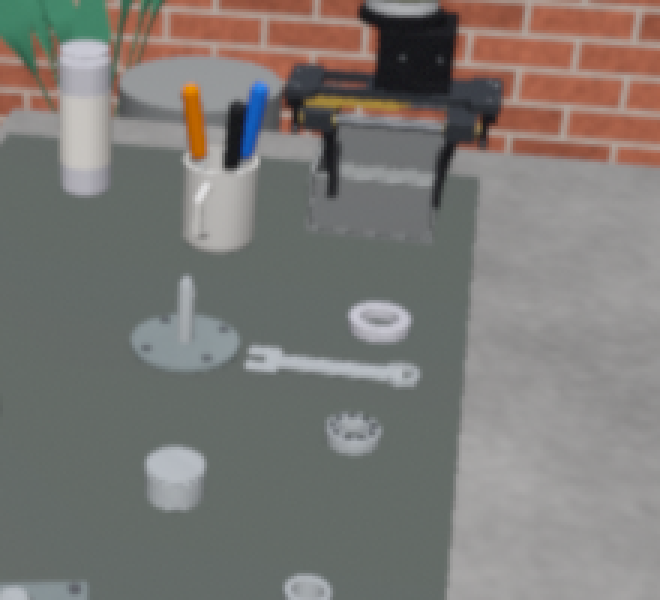

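```bash
python3 -c "
from h import *
to(.442,-.314,.06,0)
p=r.read_state()['ee_pos'];print(proj('side',[p[0],p[1],p[2]-.017]),proj('side',[p[0]+.0435,p[1],p[2]-.017]),proj('side',[p[0]-.0435,p[1],p[2]-.017]))"
```

```text
t 1.95 ee [ 0.4473 -0.3164  0.1577] w 0.0869 F [-0.9 -1.2 -0.4] toolx [-0.006  0.006 -1.   ] jaw yaw -0.3 d_cm [ 9.77 -0.47 -0.18] spin -0.3 (tool x down) q7 0.45
[347.27668555 146.67708782] [331.78479898 145.1479936 ] [362.97253862 148.22631412]
```

```bash
python3 -m inch '[{"translation":[3,-0.5,-0.2],"spin":0},{"translation":[3,0,0],"spin":0},{"translation":[3,0,0],"spin":0},{"translation":[1.5,0,0],"spin":0},{"translation":[0,0,0],"spin":0},{"translation":[0,0,0],"spin":0}]'; python3 -c "
from h import *
to(.442,-.314,.026,0)"
```

```text
time: 2.7
ee_pos: [0.4389, -0.3231, 0.0536]
eef_rot: [-0.504, -0.496, 0.505, -0.495]
ft_force: [0.4, 0.6, 0.5]
width: 0.0871
t 2.7 ee [ 0.4389 -0.3231  0.0536] w 0.0871 F [0.4 0.6 0.5] toolx [-0.003  0.    -1.   ] jaw yaw -1.0 d_cm [ 2.76  0.3  -0.92] spin -1.0 (tool x down) q7 0.41
```

```bash
python3 -m inch '[{"translation":[0.8,0.3,-0.9],"spin":-1},{"translation":[0.5,0,0],"spin":0},{"translation":[0,0,0],"spin":0},{"translation":[0,0,0],"spin":0}]'; python3 -c "
from h import *
to(.442,-.314,.026,0)"
```

```text
time: 3.2
ee_pos: [0.4435, -0.314, 0.0417]
eef_rot: [0.499, 0.5, -0.5, 0.501]
ft_force: [-0.3, 0.4, -0.0]
width: 0.0868
t 3.2 ee [ 0.4435 -0.314   0.0417] w 0.0868 F [-0.3  0.4 -0. ] toolx [-0.    -0.002 -1.   ] jaw yaw 0.1 d_cm [ 1.57 -0.15 -0.  ] spin 0.1 (tool x down) q7 0.4
```

Step down gently, watching force.

```bash
python3 -m inch '[{"translation":[0.6,-0.1,0],"spin":0},{"translation":[0.5,0,0],"spin":0},{"translation":[0.3,0,0],"spin":0},{"translation":[0,0,0],"spin":0}]'; python3 -m inch '[{"translation":[0.2,0,0],"spin":0},{"translation":[0,0,0],"spin":0}]'; python3 -c "
from h import *
to(.442,-.314,.026,0)"
```

```text
time: 3.7
ee_pos: [0.4422, -0.3142, 0.0266]
eef_rot: [0.499, 0.5, -0.5, 0.501]
ft_force: [0.2, 0.1, 0.3]
width: 0.0872
time: 3.95
ee_pos: [0.4423, -0.3142, 0.0246]
eef_rot: [0.499, 0.5, -0.5, 0.501]
ft_force: [1.0, 0.2, 0.5]
width: 0.0872
t 3.95 ee [ 0.4423 -0.3142  0.0246] w 0.0872 F [1.  0.2 0.5] toolx [-0.    -0.002 -1.   ] jaw yaw 0.1 d_cm [-0.14 -0.03 -0.02] spin 0.1 (tool x down) q7 0.39
```

```bash
python3 -m inch '[{"translation":[0.15,0,0],"spin":0},{"translation":[0,0,0],"spin":0}]'; python3 -m inch '[{"translation":[0.1,0,0],"spin":0},{"translation":[0,0,0],"spin":0}]';python3 -c "
from h import *
to(.442,-.314,.026,0)
cv2.imwrite('pics/s2.png',cv2.resize(optics.camera('side')[130:210,290:400,::-1],None,fx=7,fy=7))"
```

```text
time: 4.2
ee_pos: [0.4424, -0.3143, 0.0231]
eef_rot: [0.499, 0.5, -0.5, 0.501]
ft_force: [-0.3, -0.6, -0.6]
width: 0.087
time: 4.45
ee_pos: [0.4425, -0.3143, 0.0221]
eef_rot: [0.499, 0.5, -0.5, 0.501]
ft_force: [-0.8, -0.1, -0.3]
width: 0.0868
t 4.45 ee [ 0.4425 -0.3143  0.0221] w 0.0868 F [-0.8 -0.1 -0.3] toolx [-0.    -0.002 -1.   ] jaw yaw 0.1 d_cm [-0.39 -0.05 -0.03] spin 0.1 (tool x down) q7 0.39
```

View pics/s2.png

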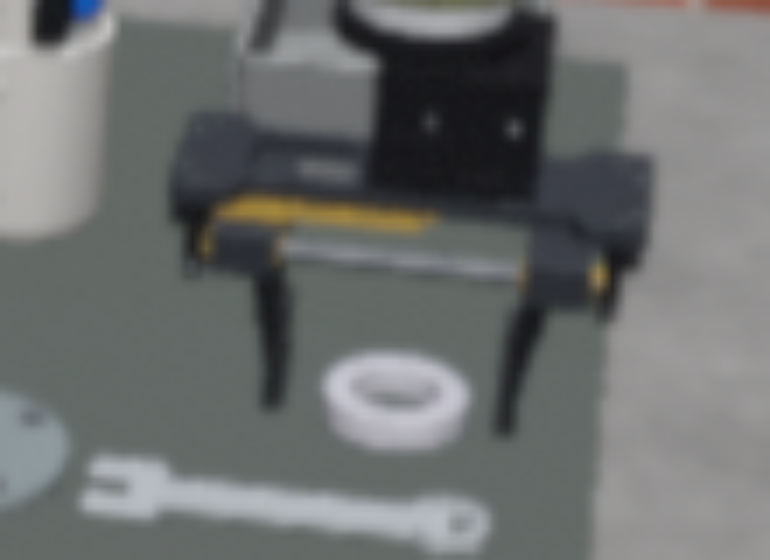

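```bash
for i in 1 2 3; do python3 -m inch '[{"translation":[0.1,0,0],"spin":0},{"translation":[0,0,0],"spin":0}]'|grep -E "pos|ft"; done
```

```text
ee_pos: [0.4427, -0.3144, 0.0216]
ft_force: [0.0, -0.4, 0.6]
ee_pos: [0.4428, -0.3145, 0.0217]
ft_force: [-1.1, 0.4, 0.3]
ee_pos: [0.4429, -0.3146, 0.0216]
ft_force: [-0.0, 1.3, 0.1]
```

```bash
python3 -m inch '[{"translation":[0.3,0,0],"spin":0},{"translation":[0,0,0],"spin":0}]'|grep -E "pos|ft";python3 -c "
from h import *
s=r.read_state();print(s['joint_positions'],s['joint_torque'],s['torque'])"
```

```text
ee_pos: [0.4433, -0.3149, 0.0219]
ft_force: [-0.2, 0.8, -0.5]
[ 0.85063109  0.41284769 -0.37359413  1.87445171  0.1953118   0.8874033
  0.38301361] [-4.15665808e-02 -5.81890583e+01 -4.75722894e+00 -3.09023130e+01
 -6.12930232e-02  4.27819323e-01 -4.91202925e-03] [ 0.02372969 -0.07237314  0.00992472]
```

```bash
python3 -m inch '[{"translation":[0.2,0,0],"spin":0}]'|grep -E "pos|ft"; python3 -m inch '[{"translation":[-0.1,0,0],"spin":0}]'|grep -E "pos|ft"
```

```text
ee_pos: [0.4436, -0.3151, 0.0213]
ft_force: [-11.1, 7.1, 34.7]
ee_pos: [0.4437, -0.3151, 0.0224]
ft_force: [-0.2, -0.3, 0.2]
```

```bash
python3 -m inch '[{"translation":[-0.15,-0.1,0],"spin":0},{"translation":[0,0,0],"spin":0}]'|grep -E "pos|ft"; python3 -m inch '[{"translation":[0,0,0],"spin":0},{"translation":[0,0,0],"spin":0},{"translation":[0,0,0],"spin":0},{"translation":[0,0,0],"spin":0},{"translation":[0,0,0],"spin":0},{"translation":[0,0,0],"spin":0}]' 1 25; python3 -m inch '[{"translation":[-1,0,0],"spin":0},{"translation":[-3,0,0],"spin":0},{"translation":[-4,0,0],"spin":0},{"translation":[-4,0,0],"spin":0},{"translation":[0,0,0],"spin":0}]'; python3 -c "
from h import *
to(.6495,.2045,.15,0)"
```

```text
ee_pos: [0.4424, -0.315, 0.0232]
ft_force: [0.4, -0.1, -0.1]
time: 6.75
ee_pos: [0.4419, -0.3149, 0.0225]
eef_rot: [-0.498, -0.5, 0.501, -0.501]
ft_force: [-0.1, -0.6, 0.7]
width: 0.0594
time: 7.38
ee_pos: [0.442, -0.3137, 0.1478]
eef_rot: [0.498, 0.5, -0.501, 0.501]
ft_force: [0.3, -0.1, -2.7]
width: 0.0592
t 7.38 ee [ 0.442  -0.3137  0.1478] w 0.0592 F [ 0.3 -0.1 -2.7] toolx [-0.001 -0.003 -1.   ] jaw yaw 0.1 d_cm [ -0.43  20.83 -51.78] spin 0.1 (tool x down) q7 0.45
```

```bash
python3 -m inch '[{"translation":[0,1.5,-3],"spin":0},{"translation":[0,2.2,-5.5],"spin":0},{"translation":[0,2.2,-5.5],"spin":0},{"translation":[0,2.2,-5.5],"spin":0},{"translation":[0,2.2,-5.5],"spin":0},{"translation":[0,2.2,-5.5],"spin":0},{"translation":[0,2.2,-5.5],"spin":0},{"translation":[0,2.2,-5.5],"spin":0},{"translation":[0,2,-5],"spin":0},{"translation":[0,1,-2],"spin":0},{"translation":[0,0,0],"spin":0},{"translation":[0,0,0],"spin":0}]'; python3 -c "
from h import *
to(.6497,.2043,.08,0)"
```

```text
time: 8.88
ee_pos: [0.6413, 0.1841, 0.1352]
eef_rot: [-0.496, -0.502, 0.505, -0.497]
ft_force: [0.4, -0.1, -1.5]
width: 0.0592
t 8.88 ee [0.6413 0.1841 0.1352] w 0.0592 F [ 0.4 -0.1 -1.5] toolx [-0.014 -0.004 -1.   ] jaw yaw -0.2 d_cm [ 5.5   0.91 -2.04] spin -0.2 (tool x down) q7 -0.56
```

```bash
python3 -m inch '[{"translation":[1,0.5,-1],"spin":0},{"translation":[2,0.3,-1],"spin":0},{"translation":[1.5,0.1,0],"spin":0},{"translation":[0,0,0],"spin":0},{"translation":[0,0,0],"spin":0}]'; python3 -c "
from h import *
to(.6497,.2043,.07,0)
cv2.imwrite('pics/t3.png',cv2.resize(optics.camera('top')[130:240,110:230,::-1],None,fx=5,fy=5))
cv2.imwrite('pics/s3.png',cv2.resize(optics.camera('side')[200:330,160:290,::-1],None,fx=4,fy=4))"
```

```text
time: 9.5
ee_pos: [0.6498, 0.2015, 0.0853]
eef_rot: [-0.496, -0.501, 0.507, -0.496]
ft_force: [1.0, -0.6, -0.5]
width: 0.0592
t 9.5 ee [0.6498 0.2015 0.0853] w 0.0592 F [ 1.  -0.6 -0.5] toolx [-0.016 -0.006 -1.   ] jaw yaw -0.4 d_cm [ 1.53  0.01 -0.29] spin -0.4 (tool x down) q7 -0.6
```

View pics/t3.png

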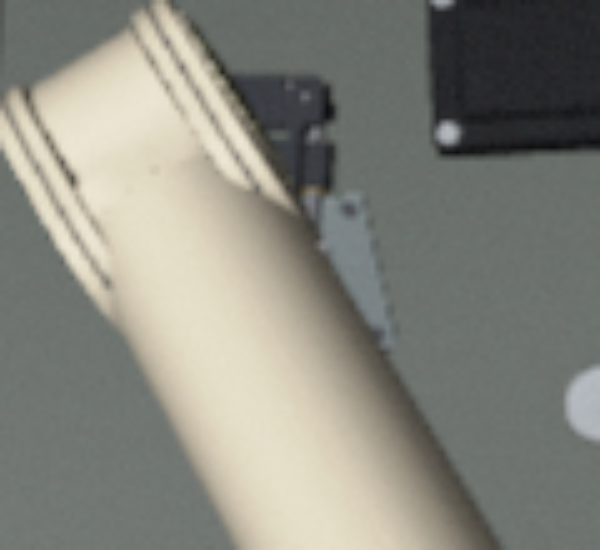

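View pics/s3.png

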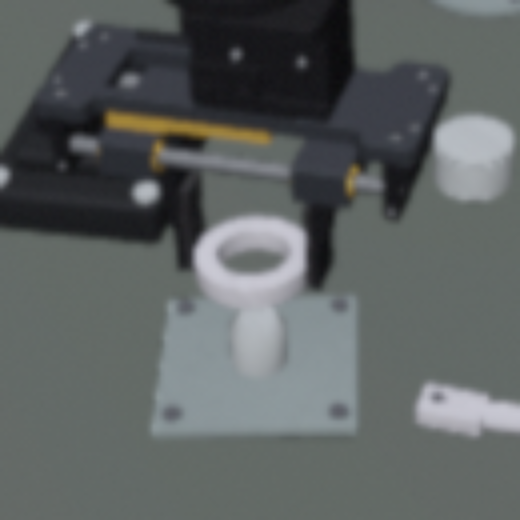

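```bash
python3 -c "
from h import *
print(proj('side',[.6500,.2019,.074]),proj('side',[.6497,.2043,.0125]))"
```

```text
[222.65416985 265.66138776] [223.5191725  289.67684033]
```

```bash
python3 -m inch '[{"translation":[1,-0.1,-0.3],"spin":0},{"translation":[1,0,0],"spin":0},{"translation":[0.3,0,0],"spin":0},{"translation":[0,0,0],"spin":0},{"translation":[0,0,0],"spin":0}]'; python3 -c "
from h import *
to(.649,.2043,.045,0)"
```

```text
time: 10.22
ee_pos: [0.6488, 0.2044, 0.0617]
eef_rot: [-0.497, -0.5, 0.507, -0.496]
ft_force: [0.0, -0.1, -1.7]
width: 0.0595
t 10.22 ee [0.6488 0.2044 0.0617] w 0.0595 F [ 0.  -0.1 -1.7] toolx [-0.014 -0.006 -1.   ] jaw yaw -0.4 d_cm [ 1.67  0.05 -0.  ] spin -0.4 (tool x down) q7 -0.62
```

```bash
for i in 1 2 3; do python3 -m inch '[{"translation":[0.4,0,0],"spin":0},{"translation":[0.4,0,0],"spin":0}]'|grep -E "pos|ft"; done;  python3 -c "
from h import *
to(.649,.2043,.0305,0)
cv2.imwrite('pics/s4.png',cv2.resize(optics.camera('side')[200:330,160:290,::-1],None,fx=4,fy=4))"
```

```text
ee_pos: [0.6491, 0.2044, 0.054]
ft_force: [0.5, 0.7, -2.1]
ee_pos: [0.6489, 0.2043, 0.0453]
ft_force: [0.4, -0.3, -1.2]
ee_pos: [0.6488, 0.2042, 0.0366]
ft_force: [0.6, -0.9, -2.2]
t 10.97 ee [0.6488 0.2042 0.0366] w 0.0593 F [ 0.6 -0.9 -2.2] toolx [-0.013 -0.006 -1.   ] jaw yaw -0.4 d_cm [ 0.61  0.03 -0.01] spin -0.4 (tool x down) q7 -0.63
```

View pics/s4.png

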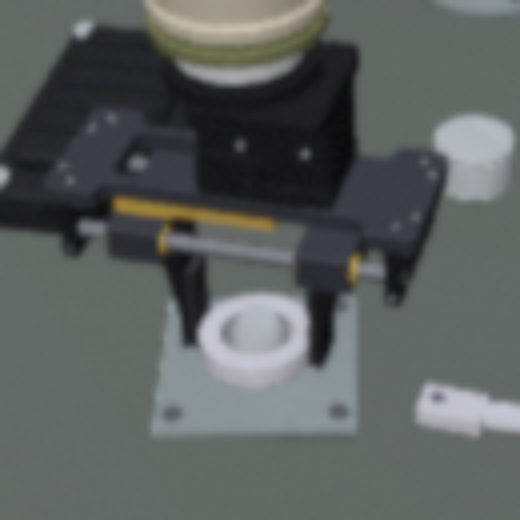

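```bash
python3 -m inch '[{"translation":[0.3,0,0],"spin":0},{"translation":[0.15,0,0],"spin":0}]'|grep -E "pos|ft"; for i in 1 2 3; do python3 -m inch '[{"translation":[0.08,0,0],"spin":0}]'|grep -E "pos|ft"; done
```

```text
ee_pos: [0.6484, 0.2041, 0.0312]
ft_force: [-0.1, 0.1, -1.4]
ee_pos: [0.6484, 0.2041, 0.0308]
ft_force: [-3.6, 0.2, 6.7]
ee_pos: [0.6484, 0.2041, 0.0308]
ft_force: [-4.4, -1.9, 6.6]
ee_pos: [0.6484, 0.2041, 0.0308]
ft_force: [-3.5, -1.1, 4.8]
```

```bash
python3 -m inch '[{"translation":[0,0,0],"spin":0},{"translation":[0,0,0],"spin":0},{"translation":[0,0,0],"spin":0},{"translation":[0,0,0],"spin":0},{"translation":[0,0,0],"spin":0}]' 0; python3 -m inch '[{"translation":[-2,0,0],"spin":0},{"translation":[-3,0,0],"spin":0},{"translation":[-3,0,0],"spin":0},{"translation":[-2,0,0],"spin":0},{"translation":[0,0,0],"spin":0},{"translation":[0,0,0],"spin":0}]'; python3 -c "
from h import *
to(.5788,.0073,.12,0)
cv2.imwrite('pics/s5.png',cv2.resize(optics.camera('side')[200:330,160:290,::-1],None,fx=4,fy=4))"
```

```text
time: 12.28
ee_pos: [0.6491, 0.2045, 0.0314]
eef_rot: [-0.498, -0.5, 0.506, -0.496]
ft_force: [-0.4, -0.2, 0.4]
width: 0.0869
time: 13.02
ee_pos: [0.6506, 0.2055, 0.1386]
eef_rot: [-0.498, -0.499, 0.506, -0.497]
ft_force: [-0.1, -0.6, 0.8]
width: 0.0869
t 13.03 ee [0.6506 0.2055 0.1386] w 0.0869 F [-0.1 -0.6  0.8] toolx [-0.01  -0.005 -1.   ] jaw yaw -0.4 d_cm [ 2.03 -7.01 19.86] spin -0.4 (tool x down) q7 -0.59
```

View pics/s5.png

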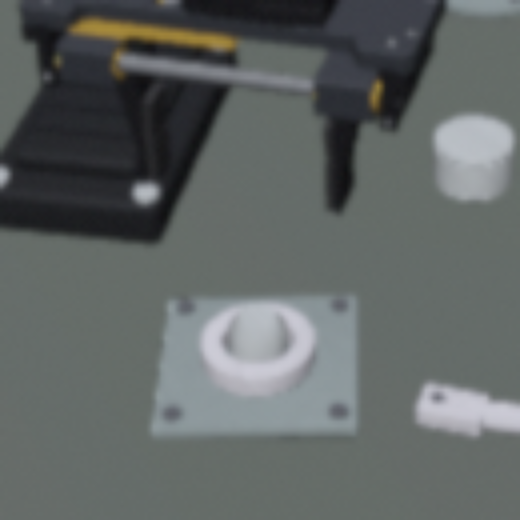

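```bash
python3 -m inch '[{"translation":[0,-1,3],"spin":0},{"translation":[0,-2,5.5],"spin":0},{"translation":[0,-2,5.5],"spin":0},{"translation":[0.5,-1.5,4],"spin":0},{"translation":[2,0,1],"spin":0},{"translation":[1,0,0],"spin":0},{"translation":[0,0,0],"spin":0},{"translation":[0,0,0],"spin":0}]'; python3 -c "
from h import *
to(.5788,.0073,.028,0)"
```

```text
time: 14.08
ee_pos: [0.5779, 0.0116, 0.0969]
eef_rot: [-0.495, -0.503, 0.508, -0.494]
ft_force: [-0.4, -0.6, -1.2]
width: 0.0869
t 14.07 ee [0.5779 0.0116 0.0969] w 0.0869 F [-0.4 -0.6 -1.2] toolx [-0.021 -0.004 -1.   ] jaw yaw -0.3 d_cm [6.88 0.24 0.4 ] spin -0.3 (tool x down) q7 -0.3
```

```bash
python3 -m inch '[{"translation":[2,0.2,0.4],"spin":0},{"translation":[2.5,0,0],"spin":0},{"translation":[1.5,0,0],"spin":0},{"translation":[0.2,0,0],"spin":0},{"translation":[0,0,0],"spin":0},{"translation":[0,0,0],"spin":0}]'; python3 -c "
from h import *
to(.5788,.0073,.028,0)"
```

```text
time: 14.82
ee_pos: [0.58, 0.0093, 0.0325]
eef_rot: [-0.495, -0.503, 0.506, -0.495]
ft_force: [-0.1, 0.5, -0.4]
width: 0.087
t 14.82 ee [0.58   0.0093 0.0325] w 0.087 F [-0.1  0.5 -0.4] toolx [-0.019 -0.003 -1.   ] jaw yaw -0.1 d_cm [ 0.45 -0.11  0.19] spin -0.1 (tool x down) q7 -0.33
```

```bash
python3 -m inch '[{"translation":[0.4,-0.1,0.2],"spin":0},{"translation":[0,0,0],"spin":0},{"translation":[0,0,0],"spin":0}]'|grep -E "pos|ft";  python3 -m inch '[{"translation":[0,0,0],"spin":0},{"translation":[0,0,0],"spin":0},{"translation":[0,0,0],"spin":0},{"translation":[0,0,0],"spin":0},{"translation":[0,0,0],"spin":0},{"translation":[0,0,0],"spin":0}]' 1 25; python3 -m inch '[{"translation":[-1,0,0],"spin":0},{"translation":[-3,0,0],"spin":0},{"translation":[-4,0,0],"spin":0},{"translation":[-3,0,0],"spin":0},{"translation":[0,0,0],"spin":0}]'; python3 -c "
from h import *
to(.649,.2043,.15,0)"
```

```text
ee_pos: [0.5796, 0.007, 0.0294]
ft_force: [-0.1, 0.5, 1.0]
time: 15.95
ee_pos: [0.5793, 0.007, 0.0295]
eef_rot: [-0.495, -0.503, 0.506, -0.496]
ft_force: [0.3, -0.2, -0.3]
width: 0.0481
time: 16.58
ee_pos: [0.5815, 0.0076, 0.1448]
eef_rot: [-0.496, -0.503, 0.505, -0.496]
ft_force: [0.2, 0.2, -1.6]
width: 0.0478
t 16.57 ee [0.5815 0.0076 0.1448] w 0.0478 F [ 0.2  0.2 -1.6] toolx [-0.017 -0.003 -1.   ] jaw yaw -0.1 d_cm [ -0.69   6.7  -19.68] spin -0.1 (tool x down) q7 -0.26
```

```bash
python3 -m inch '[{"translation":[0,1,-3],"spin":0},{"translation":[0,2,-5.5],"spin":0},{"translation":[0,2,-5.5],"spin":0},{"translation":[0.5,1.5,-4.5],"spin":0},{"translation":[2,0,-1],"spin":0},{"translation":[1,0,0],"spin":0},{"translation":[0,0,0],"spin":0},{"translation":[0,0,0],"spin":0}]'; python3 -c "
from h import *
to(.649,.2043,.08,0)"
```

```text
time: 17.58
ee_pos: [0.6469, 0.2011, 0.1011]
eef_rot: [-0.495, -0.501, 0.51, -0.494]
ft_force: [-0.3, -0.8, -0.8]
width: 0.0475
t 17.57 ee [0.6469 0.2011 0.1011] w 0.0475 F [-0.3 -0.8 -0.8] toolx [-0.022 -0.008 -1.   ] jaw yaw -0.6 d_cm [ 2.1   0.26 -0.34] spin -0.6 (tool x down) q7 -0.61
```

```bash
python3 -m inch '[{"translation":[1.2,0.2,-0.3],"spin":0},{"translation":[0.8,0,0],"spin":0},{"translation":[0,0,0],"spin":0},{"translation":[0,0,0],"spin":0}]'; python3 -c "
from h import *
to(.649,.2043,.0515,0)
cv2.imwrite('pics/s6.png',cv2.resize(optics.camera('side')[200:330,160:290,::-1],None,fx=4,fy=4))"
```

```text
time: 18.08
ee_pos: [0.6494, 0.2018, 0.0807]
eef_rot: [-0.496, -0.5, 0.51, -0.494]
ft_force: [0.3, 0.6, -1.0]
width: 0.0476
t 18.07 ee [0.6494 0.2018 0.0807] w 0.0476 F [ 0.3  0.6 -1. ] toolx [-0.021 -0.008 -1.   ] jaw yaw -0.7 d_cm [ 2.92  0.01 -0.27] spin -0.7 (tool x down) q7 -0.62
```

View pics/s6.png

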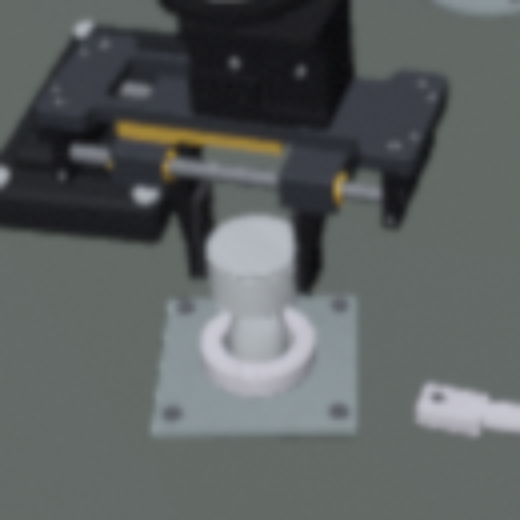

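```bash
python3 -m inch '[{"translation":[0.6,0,-0.3],"spin":0},{"translation":[0,0,0],"spin":0}]'|grep -E "pos|ft"; for i in 1 2; do python3 -m inch '[{"translation":[0.4,0,0],"spin":0},{"translation":[0.4,0,0],"spin":0}]'|grep -E "pos|ft"; done;  python3 -c "
from h import *
to(.649,.2043,.0515,0)"
```

```text
ee_pos: [0.6494, 0.2052, 0.0745]
ft_force: [-0.8, -0.3, -1.0]
ee_pos: [0.6494, 0.2053, 0.0664]
ft_force: [-0.3, 0.4, -0.5]
ee_pos: [0.6492, 0.2052, 0.0577]
ft_force: [0.3, 0.1, -0.9]
t 18.88 ee [0.6492 0.2052 0.0577] w 0.0478 F [ 0.3  0.1 -0.9] toolx [-0.02  -0.008 -1.   ] jaw yaw -0.7 d_cm [ 0.62 -0.    0.08] spin -0.7 (tool x down) q7 -0.63
```

```bash
python3 -m inch '[{"translation":[0.3,0,0],"spin":0},{"translation":[0.15,0,0],"spin":0}]'|grep -E "pos|ft"; for i in 1 2 3; do python3 -m inch '[{"translation":[0.08,0,0],"spin":0}]'|grep -E "pos|ft"; done
```

```text
ee_pos: [0.649, 0.205, 0.0526]
ft_force: [0.1, 0.4, -1.0]
ee_pos: [0.649, 0.2049, 0.0517]
ft_force: [-1.2, -1.7, 0.7]
ee_pos: [0.649, 0.2049, 0.0516]
ft_force: [-4.7, -1.8, 9.1]
ee_pos: [0.6489, 0.2049, 0.0516]
ft_force: [-4.1, -1.7, 6.3]
```

```bash
python3 -m inch '[{"translation":[0,0,0],"spin":0},{"translation":[0,0,0],"spin":0},{"translation":[0,0,0],"spin":0},{"translation":[0,0,0],"spin":0},{"translation":[0,0,0],"spin":0}]' 0 |grep -E "pos|width"; python3 -m inch '[{"translation":[-2,0,0],"spin":0},{"translation":[-3,0,0],"spin":0},{"translation":[-3,0,0],"spin":0},{"translation":[-2,0,0],"spin":0},{"translation":[0,0,0],"spin":0},{"translation":[0,0,0],"spin":0}]'; python3 -c "
from h import *
to(.433,.3135,.12,0)
cv2.imwrite('pics/s7.png',cv2.resize(optics.camera('side')[180:380,160:380,::-1],None,fx=3,fy=3))"
```

```text
ee_pos: [0.6495, 0.2052, 0.052]
width: 0.085
time: 20.88
ee_pos: [0.6516, 0.2064, 0.1592]
eef_rot: [-0.497, -0.499, 0.509, -0.494]
ft_force: [0.2, -0.1, -0.0]
width: 0.0869
t 20.88 ee [0.6516 0.2064 0.1592] w 0.0869 F [ 0.2 -0.1 -0. ] toolx [-0.017 -0.007 -1.   ] jaw yaw -0.7 d_cm [  4.22 -21.92 -10.47] spin -0.7 (tool x down) q7 -0.59
```

View pics/s7.png

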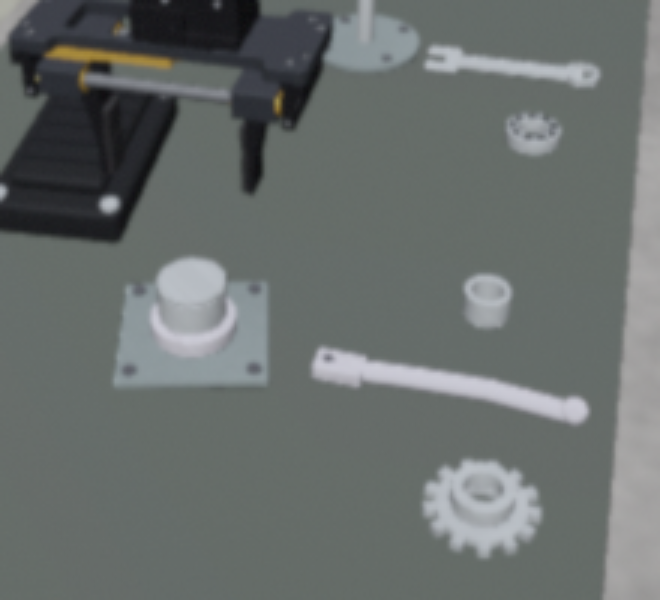

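Stout stack is seated and clear (cap at about (190,290), on ring). Now to the sprocket.

```bash
python3 -m inch '[{"translation":[0,-3,-1],"spin":0},{"translation":[0,-5,-2.5],"spin":0},{"translation":[0,-5,-2.5],"spin":0},{"translation":[0.5,-5,-2.5],"spin":0},{"translation":[2,-3,-1.5],"spin":0},{"translation":[1,0,0],"spin":0},{"translation":[0,0,0],"spin":0},{"translation":[0,0,0],"spin":0}]'; python3 -c "
from h import *
to(.433,.3135,.09,0)"
```

```text
time: 21.92
ee_pos: [0.4347, 0.3083, 0.1193]
eef_rot: [-0.494, -0.5, 0.513, -0.493]
ft_force: [-0.9, 0.4, 0.7]
width: 0.0869
t 21.93 ee [0.4347 0.3083 0.1193] w 0.0869 F [-0.9  0.4  0.7] toolx [-0.026 -0.011 -1.   ] jaw yaw -0.9 d_cm [ 2.93 -0.1  -0.55] spin -0.9 (tool x down) q7 -0.9
```

```bash
python3 -m inch '[{"translation":[2,0,-0.5],"spin":-0.8},{"translation":[2.5,0,0],"spin":0},{"translation":[1.5,0,0],"spin":0},{"translation":[0.8,0,0],"spin":0},{"translation":[0,0,0],"spin":0},{"translation":[0,0,0],"spin":0}]'; python3 -c "
from h import *
to(.433,.3135,.0325,0)
cv2.imwrite('pics/s8.png',cv2.resize(optics.camera('side')[240:384,250:400,::-1],None,fx=4,fy=4))
"
```

```text
time: 22.68
ee_pos: [0.4356, 0.3122, 0.0475]
eef_rot: [-0.492, -0.503, 0.51, -0.495]
ft_force: [-0.2, 0.7, -0.1]
width: 0.0868
t 22.68 ee [0.4356 0.3122 0.0475] w 0.0868 F [-0.2  0.7 -0.1] toolx [-0.025 -0.01  -1.   ] jaw yaw -0.2 d_cm [ 1.51 -0.23 -0.15] spin -0.2 (tool x down) q7 -0.96
```

View pics/s8.png

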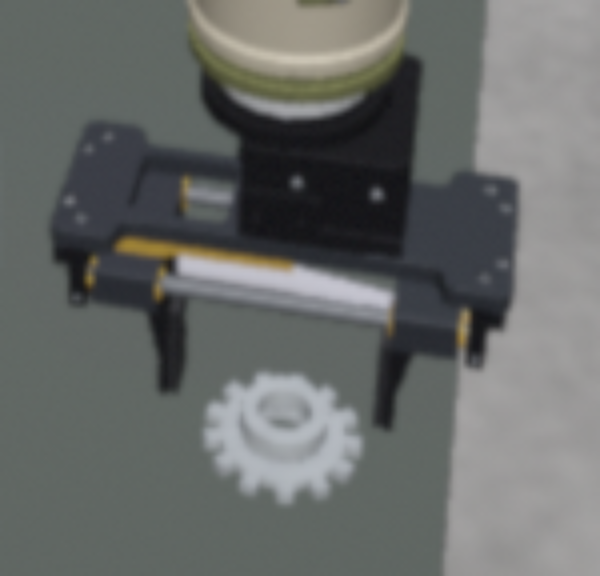

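```bash
python3 -m inch '[{"translation":[0.6,-0.2,-0.15],"spin":0},{"translation":[0.6,0,0],"spin":0},{"translation":[0,0,0],"spin":0}]'|grep -E "pos|ft"; python3 -c "
from h import *
to(.433,.3135,.0325,0)"
```

```text
ee_pos: [0.4337, 0.3139, 0.0356]
ft_force: [0.9, 0.2, 0.4]
t 23.1 ee [0.4337 0.3139 0.0356] w 0.087 F [0.9 0.2 0.4] toolx [-0.024 -0.009 -1.   ] jaw yaw -0.2 d_cm [ 0.31 -0.06  0.04] spin -0.2 (tool x down) q7 -0.97
```

```bash
python3 -m inch '[{"translation":[0.25,-0.05,0],"spin":0},{"translation":[0,0,0],"spin":0}]'|grep -E "pos|ft";  python3 -m inch '[{"translation":[0,0,0],"spin":0},{"translation":[0,0,0],"spin":0},{"translation":[0,0,0],"spin":0},{"translation":[0,0,0],"spin":0},{"translation":[0,0,0],"spin":0},{"translation":[0,0,0],"spin":0}]' 1 35; python3 -m inch '[{"translation":[-1,0,0],"spin":0},{"translation":[-3,0,0],"spin":0},{"translation":[-4,0,0],"spin":0},{"translation":[-4,0,0],"spin":0},{"translation":[0,0,0],"spin":0}]'; python3 -c "
from h import *
to(.6187,-.2324,.17,0)
cv2.imwrite('pics/s9.png',cv2.resize(optics.camera('side')[200:384,250:400,::-1],None,fx=3,fy=3))
"
```

```text
ee_pos: [0.433, 0.3139, 0.033]
ft_force: [-0.4, 1.4, -0.2]
time: 24.1
ee_pos: [0.433, 0.314, 0.0332]
eef_rot: [-0.492, -0.503, 0.509, -0.495]
ft_force: [-1.5, -0.8, 1.5]
width: 0.0391
time: 24.72
ee_pos: [0.4354, 0.3146, 0.1577]
eef_rot: [-0.492, -0.503, 0.509, -0.496]
ft_force: [-0.1, 0.9, -4.1]
width: 0.0389
t 24.73 ee [0.4354 0.3146 0.1577] w 0.0389 F [-0.1  0.9 -4.1] toolx [-0.025 -0.01  -1.   ] jaw yaw -0.2 d_cm [-1.14 18.45 54.67] spin -0.2 (tool x down) q7 -0.88
```

View pics/s9.png

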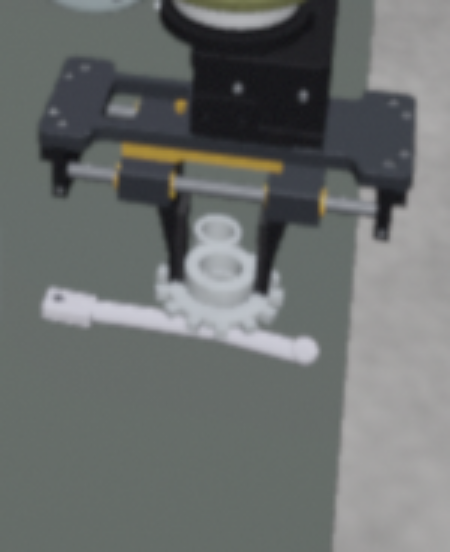

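```bash
python3 -m inch '[{"translation":[-0.5,1,3],"spin":0},{"translation":[-0.3,2,5.6],"spin":0},{"translation":[0,2,5.6],"spin":0},{"translation":[0,2,5.6],"spin":0},{"translation":[0,2,5.6],"spin":0},{"translation":[0,2,5.6],"spin":0},{"translation":[0,2,5.6],"spin":0},{"translation":[0,2,5.6],"spin":0},{"translation":[0,1.5,4.5],"spin":0},{"translation":[0,0.5,2],"spin":0},{"translation":[0,0,0],"spin":0},{"translation":[0,0,0],"spin":0}]'; python3 -c "
from h import *
to(.6187,-.2324,.13,0)"
```

```text
time: 26.28
ee_pos: [0.5994, -0.1878, 0.1459]
eef_rot: [-0.483, -0.511, 0.515, -0.49]
ft_force: [0.1, -0.0, -3.5]
width: 0.0386
t 26.27 ee [ 0.5994 -0.1878  0.1459] w 0.0386 F [ 0.1 -0.  -3.5] toolx [-0.053 -0.011 -0.999] jaw yaw 0.2 d_cm [1.54 1.99 4.45] spin 0.2 (tool x down) q7 0.07
```

```bash
python3 -m inch '[{"translation":[0.2,0.5,1],"spin":0},{"translation":[0.2,0.5,1],"spin":0},{"translation":[0.2,0.5,1],"spin":0},{"translation":[0.2,0.5,1],"spin":0},{"translation":[0.2,0,0.5],"spin":0},{"translation":[0,0,0],"spin":0},{"translation":[0,0,0],"spin":0}]'; python3 -c "
from h import *
to(.6187,-.2324,.12,0)
cv2.imwrite('pics/s10.png',cv2.resize(optics.camera('side')[90:230,210:370,::-1],None,fx=4,fy=4))"
```

```text
time: 27.15
ee_pos: [0.6207, -0.2328, 0.1345]
eef_rot: [-0.482, -0.512, 0.514, -0.491]
ft_force: [0.4, 0.2, -2.9]
width: 0.039
t 27.15 ee [ 0.6207 -0.2328  0.1345] w 0.039 F [ 0.4  0.2 -2.9] toolx [-0.053 -0.01  -0.999] jaw yaw 0.4 d_cm [ 1.46 -0.12 -0.06] spin 0.4 (tool x down) q7 0.13
```

View pics/s10.png

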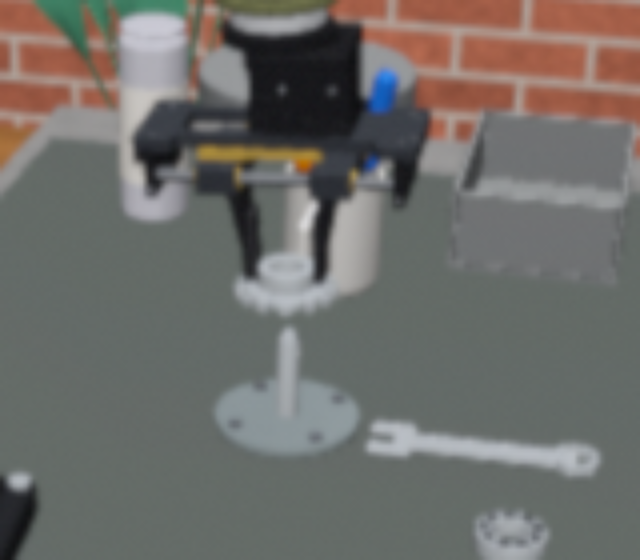

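```bash
python3 -c "
from h import *
print(proj('side',[.6205,-.2328,.1278]),proj('side',[.6187,-.2324,.0785]),proj('side',[.6187,-.2324,.0125]))"
```

```text
[280.7418609  156.58625553] [280.92396059 172.77007754] [280.37257232 193.3626846 ]
```

```bash
python3 -m inch '[{"translation":[0.5,-0.2,0],"spin":0},{"translation":[0.6,0,0],"spin":0},{"translation":[0.5,0,0],"spin":0},{"translation":[0,0,0],"spin":0}]'; python3 -c "
from h import *
to(.6187,-.2324,.05,0)"
```

```text
time: 27.7
ee_pos: [0.6174, -0.2322, 0.1175]
eef_rot: [-0.482, -0.513, 0.514, -0.491]
ft_force: [-0.4, -0.3, -2.0]
width: 0.0387
t 27.7 ee [ 0.6174 -0.2322  0.1175] w 0.0387 F [-0.4 -0.3 -2. ] toolx [-0.053 -0.01  -0.999] jaw yaw 0.5 d_cm [ 6.73  0.49 -0.04] spin 0.5 (tool x down) q7 0.12
```

```bash
python3 -m inch '[{"translation":[0.5,0.15,0],"spin":0},{"translation":[0.5,0.03,0],"spin":0},{"translation":[0.3,0,0],"spin":0}]'|grep -E "pos|ft";python3 -m inch '[{"translation":[0.4,0.02,0],"spin":0},{"translation":[0.4,0.02,0],"spin":0}]'|grep -E "pos|ft"; python3 -c "
from h import *
to(.6187,-.2324,.05,0)
cv2.imwrite('pics/s11.png',cv2.resize(optics.camera('side')[90:230,210:370,::-1],None,fx=4,fy=4))"
```

```text
ee_pos: [0.6188, -0.2323, 0.1038]
ft_force: [0.1, -0.5, -2.9]
ee_pos: [0.6188, -0.2325, 0.0953]
ft_force: [-0.2, 0.4, -3.4]
t 28.32 ee [ 0.6188 -0.2325  0.0953] w 0.039 F [-0.2  0.4 -3.4] toolx [-0.053 -0.01  -0.999] jaw yaw 0.4 d_cm [ 4.52  0.23 -0.05] spin 0.4 (tool x down) q7 0.12
```

View pics/s11.png

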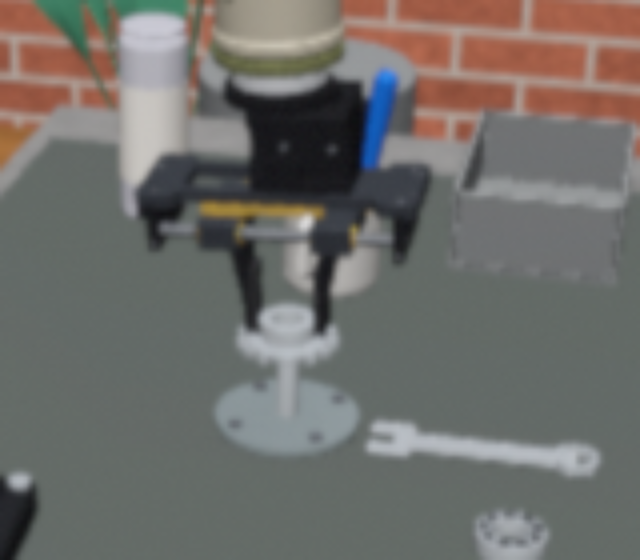

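```bash
for i in 1 2 3 4 5; do python3 -m inch '[{"translation":[0.4,0.02,0],"spin":0},{"translation":[0.4,0.02,0],"spin":0}]'|grep -E "pos|ft"; done; python3 -m inch '[{"translation":[0.3,0.01,0],"spin":0}]'|grep -E "pos|ft"
```

```text
ee_pos: [0.6187, -0.2325, 0.0864]
ft_force: [0.2, 1.1, -2.7]
ee_pos: [0.6186, -0.2327, 0.0778]
ft_force: [1.0, -0.8, -2.0]
ee_pos: [0.6186, -0.2327, 0.0692]
ft_force: [0.1, 0.1, -3.1]
ee_pos: [0.6186, -0.2328, 0.0606]
ft_force: [0.2, -0.8, -2.7]
ee_pos: [0.6186, -0.2329, 0.052]
ft_force: [0.9, -0.0, -2.5]
ee_pos: [0.6184, -0.2329, 0.0487]
ft_force: [0.3, 0.1, -2.9]
```

```bash
python3 -m inch '[{"translation":[0.3,0.01,0],"spin":0},{"translation":[0.15,0.01,0],"spin":0}]'|grep -E "pos|ft"; for i in 1 2 3 4; do python3 -m inch '[{"translation":[0.08,0.005,0],"spin":0}]'|grep -E "pos|ft"; done
```

```text
ee_pos: [0.6184, -0.2329, 0.0438]
ft_force: [1.3, -0.2, -3.3]
ee_pos: [0.6184, -0.2329, 0.0429]
ft_force: [-0.0, 0.6, -2.2]
ee_pos: [0.6185, -0.233, 0.0422]
ft_force: [0.3, 0.6, -2.3]
ee_pos: [0.6185, -0.233, 0.0418]
ft_force: [-3.9, 0.2, 6.0]
ee_pos: [0.6185, -0.233, 0.0418]
ft_force: [-5.1, 1.2, 6.5]
```

```bash
python3 -m inch '[{"translation":[0,0,0],"spin":0},{"translation":[0,0,0],"spin":0},{"translation":[0,0,0],"spin":0},{"translation":[0,0,0],"spin":0},{"translation":[0,0,0],"spin":0},{"translation":[0,0,0],"spin":0}]' 0 |grep -E "pos|width"; python3 -m inch '[{"translation":[-1,-0.05,0],"spin":0},{"translation":[-2,-0.1,0],"spin":0},{"translation":[-2,-0.1,0],"spin":0},{"translation":[-2,-0.1,0],"spin":0},{"translation":[-2,-0.1,0],"spin":0},{"translation":[-1.5,0,0],"spin":0},{"translation":[0,0,0],"spin":0},{"translation":[0,0,0],"spin":0}]'; python3 -c "
from h import *
to(.4468,-.107,.1,0)
cv2.imwrite('pics/s12.png',cv2.resize(optics.camera('side')[90:250,210:370,::-1],None,fx=4,fy=4))"
```

```text
ee_pos: [0.6195, -0.2333, 0.0424]
width: 0.0849
time: 32.25
ee_pos: [0.6212, -0.2321, 0.1573]
eef_rot: [-0.483, -0.511, 0.513, -0.493]
ft_force: [-0.6, 1.2, -0.5]
width: 0.0871
t 32.25 ee [ 0.6212 -0.2321  0.1573] w 0.0871 F [-0.6  1.2 -0.5] toolx [-0.048 -0.012 -0.999] jaw yaw 0.4 d_cm [  6.4  -17.05 -12.72] spin 0.4 (tool x down) q7 0.13
```

View pics/s12.png

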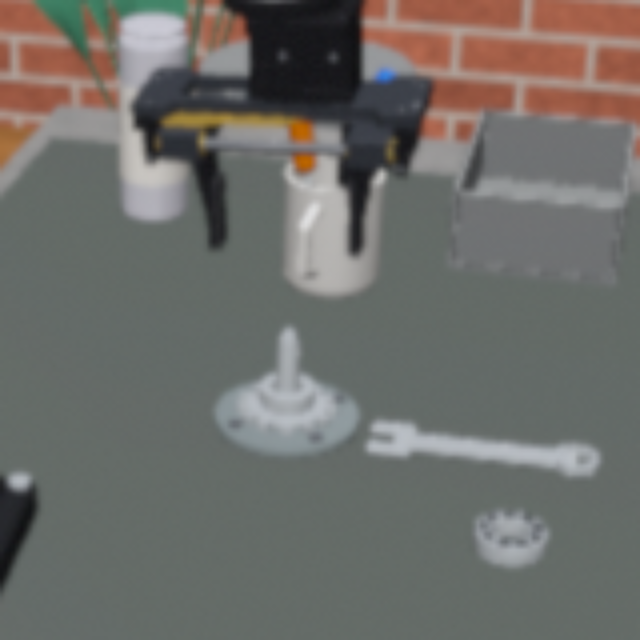

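```bash
python3 -m inch '[{"translation":[0,-1,-0.7],"spin":0},{"translation":[0,-1.9,-1.4],"spin":0},{"translation":[0,-1.9,-1.4],"spin":0},{"translation":[0,-1.9,-1.4],"spin":0},{"translation":[0,-1.9,-1.4],"spin":0},{"translation":[0,-1.9,-1.4],"spin":0},{"translation":[0,-1.9,-1.4],"spin":0},{"translation":[0,-1.9,-1.4],"spin":0},{"translation":[0,-1.5,-1.2],"spin":0},{"translation":[0,-1,-0.6],"spin":0},{"translation":[0,0,0],"spin":0},{"translation":[0,0,0],"spin":0}]'; python3 -c "
from h import *
to(.447,-.1068,.0245,0)"
```

```text
time: 33.8
ee_pos: [0.4375, -0.1029, 0.1579]
eef_rot: [-0.48, -0.514, 0.515, -0.49]
ft_force: [0.4, -0.7, -0.0]
width: 0.0872
t 33.8 ee [ 0.4375 -0.1029  0.1579] w 0.0872 F [ 0.4 -0.7 -0. ] toolx [-0.059 -0.011 -0.998] jaw yaw 0.4 d_cm [13.26  1.74  0.26] spin 0.4 (tool x down) q7 0.08
```

```bash
python3 -m inch '[{"translation":[-5,0,0],"spin":0},{"translation":[-5,0,0],"spin":0},{"translation":[5,0,0],"spin":0},{"translation":[5,0,0],"spin":0},{"translation":[-5,0,0],"spin":0},{"translation":[-5,0,0],"spin":0},{"translation":[5,0,0],"spin":0},{"translation":[5,0,0],"spin":0},{"translation":[0,0,0],"spin":0},{"translation":[0,0,0],"spin":0}]'; python3 -c "
from h import *
to(.447,-.1068,.0245,0)"
```

```text
time: 35.05
ee_pos: [0.4411, -0.1066, 0.1588]
eef_rot: [-0.483, -0.514, 0.515, -0.488]
ft_force: [0.6, -0.4, 0.1]
width: 0.0871
t 35.05 ee [ 0.4411 -0.1066  0.1588] w 0.0871 F [ 0.6 -0.4  0.1] toolx [-0.059 -0.007 -0.998] jaw yaw 0.2 d_cm [13.37  1.38 -0.07] spin 0.2 (tool x down) q7 0.08
```

```bash
python3 -m inch '[{"translation":[2,0.3,0],"spin":0},{"translation":[2.5,0.4,0],"spin":0},{"translation":[2.5,0.4,0],"spin":0},{"translation":[2,0.2,0],"spin":0},{"translation":[1.5,0,0],"spin":0},{"translation":[0.5,0,0],"spin":0},{"translation":[0,0,0],"spin":0},{"translation":[0,0,0],"spin":0}]'; python3 -c "
from h import *
to(.447,-.1068,.0245,0)
cv2.imwrite('pics/s13.png',cv2.resize(optics.camera('side')[140:260,260:400,::-1],None,fx=5,fy=5))"
```

```text
time: 36.05
ee_pos: [0.4581, -0.1104, 0.0573]
eef_rot: [-0.486, -0.507, 0.513, -0.493]
ft_force: [0.2, -0.2, -0.1]
width: 0.0867
t 36.05 ee [ 0.4581 -0.1104  0.0573] w 0.0867 F [ 0.2 -0.2 -0.1] toolx [-0.042 -0.012 -0.999] jaw yaw 0.0 d_cm [ 3.32 -0.97 -0.4 ] spin 0.0 (tool x down) q7 -0.01
```

View pics/s13.png

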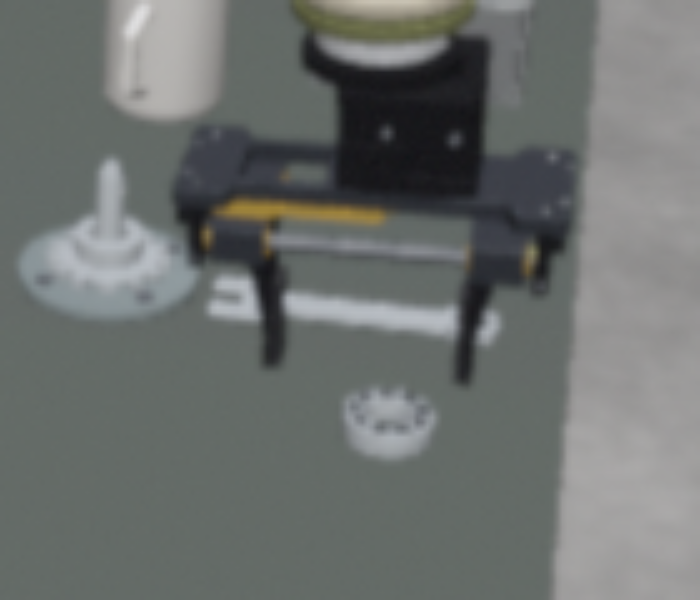

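Tilt reduced to 0.042. Continue down.

```bash
python3 -m inch '[{"translation":[0.5,-0.5,-0.2],"spin":0},{"translation":[0.7,-0.4,-0.2],"spin":0},{"translation":[0.7,0,0],"spin":0},{"translation":[0,0,0],"spin":0},{"translation":[0,0,0],"spin":0}]'; python3 -c "
from h import *
to(.447,-.1068,.0245,0)"
```

```text
time: 36.72
ee_pos: [0.4475, -0.1064, 0.0376]
eef_rot: [-0.486, -0.507, 0.513, -0.493]
ft_force: [-0.1, -0.2, -0.8]
width: 0.0874
t 36.73 ee [ 0.4475 -0.1064  0.0376] w 0.0874 F [-0.1 -0.2 -0.8] toolx [-0.041 -0.013 -0.999] jaw yaw 0.0 d_cm [1.31 0.   0.02] spin 0.0 (tool x down) q7 -0.03
```

```bash
python3 -m inch '[{"translation":[0.6,0,0],"spin":0},{"translation":[0.5,0,0],"spin":0},{"translation":[0.1,0,0],"spin":0},{"translation":[0,0,0],"spin":0}]'|grep -E "pos|ft";  python3 -m inch '[{"translation":[0,0,0],"spin":0},{"translation":[0,0,0],"spin":0},{"translation":[0,0,0],"spin":0},{"translation":[0,0,0],"spin":0},{"translation":[0,0,0],"spin":0},{"translation":[0,0,0],"spin":0}]' 1 30; python3 -m inch '[{"translation":[-1,0,0],"spin":0},{"translation":[-2,0,0],"spin":0},{"translation":[-3,0,0],"spin":0},{"translation":[-3,0,0],"spin":0},{"translation":[-3,0,0],"spin":0},{"translation":[-0.5,0,0],"spin":0},{"translation":[0,0,0],"spin":0}]'; python3 -c "
from h import *
to(.6187,-.2324,.15,0)"
```

```text
ee_pos: [0.4472, -0.1066, 0.0248]
ft_force: [0.3, 0.2, 0.3]
time: 37.98
ee_pos: [0.4473, -0.1067, 0.0252]
eef_rot: [-0.486, -0.507, 0.513, -0.493]
ft_force: [0.1, 0.2, 1.2]
width: 0.0453
time: 38.85
ee_pos: [0.4524, -0.1044, 0.1562]
eef_rot: [-0.486, -0.507, 0.513, -0.493]
ft_force: [0.2, 0.3, -2.4]
width: 0.0455
t 38.85 ee [ 0.4524 -0.1044  0.1562] w 0.0455 F [ 0.2  0.3 -2.4] toolx [-0.04  -0.012 -0.999] jaw yaw 0.1 d_cm [ 0.1  16.63 12.81] spin 0.1 (tool x down) q7 0.06
```

```bash
python3 -c "
from h import *
cv2.imwrite('pics/s14.png',cv2.resize(optics.camera('side')[100:240,270:400,::-1],None,fx=5,fy=5,interpolation=cv2.INTER_CUBIC)[:600])"
```

```text
(no output)
```

View pics/s14.png

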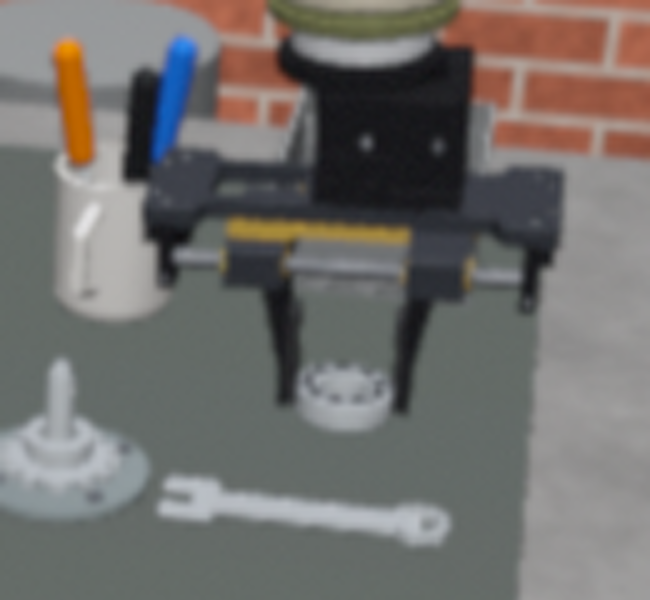

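```bash
python3 -m inch '[{"translation":[0,1,0.7],"spin":0},{"translation":[0,1.9,1.4],"spin":0},{"translation":[0,1.9,1.4],"spin":0},{"translation":[0,1.9,1.4],"spin":0},{"translation":[0,1.9,1.4],"spin":0},{"translation":[0,1.9,1.4],"spin":0},{"translation":[0,1.9,1.4],"spin":0},{"translation":[0,1.9,1.4],"spin":0},{"translation":[0,1.3,1],"spin":0},{"translation":[0,0.5,0.4],"spin":0},{"translation":[0,0,0],"spin":0},{"translation":[0,0,0],"spin":0}]'; python3 -c "
from h import *
to(.6185,-.2324,.115,0)"
```

```text
time: 40.4
ee_pos: [0.6171, -0.2314, 0.134]
eef_rot: [-0.484, -0.512, 0.517, -0.487]
ft_force: [-0.5, -0.1, -1.1]
width: 0.0455
t 40.4 ee [ 0.6171 -0.2314  0.134 ] w 0.0455 F [-0.5 -0.1 -1.1] toolx [-0.058 -0.007 -0.998] jaw yaw -0.1 d_cm [1.89 0.25 0.08] spin -0.1 (tool x down) q7 0.11
```

```bash
python3 -m inch '[{"translation":[0.7,0.1,0],"spin":0},{"translation":[0.8,0.1,0.1],"spin":0},{"translation":[0.3,0,0],"spin":0},{"translation":[0,0,0],"spin":0},{"translation":[0,0,0],"spin":0}]'; python3 -c "
from h import *
to(.6185,-.2324,.055,0)
cv2.imwrite('pics/s15.png',cv2.resize(optics.camera('side')[120:220,230:340,::-1],None,fx=6,fy=6,interpolation=cv2.INTER_CUBIC))"
```

```text
time: 41.02
ee_pos: [0.6175, -0.232, 0.1149]
eef_rot: [-0.483, -0.512, 0.517, -0.487]
ft_force: [0.4, 0.9, -1.4]
width: 0.0454
t 41.02 ee [ 0.6175 -0.232   0.1149] w 0.0454 F [ 0.4  0.9 -1.4] toolx [-0.059 -0.008 -0.998] jaw yaw -0.1 d_cm [ 5.98  0.46 -0.01] spin -0.1 (tool x down) q7 0.11
```

View pics/s15.png

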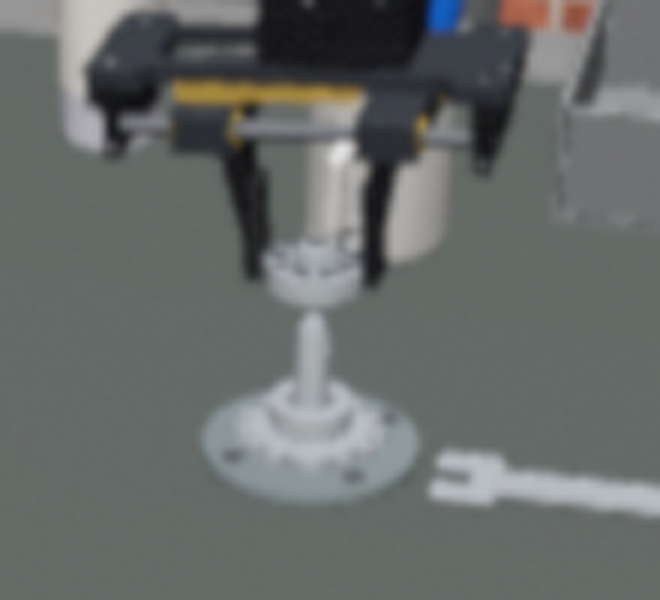

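```bash
python3 -m inch '[{"translation":[0.4,0.07,0],"spin":0},{"translation":[0.4,0.03,0],"spin":0},{"translation":[0.4,0.02,0],"spin":0}]'|grep -E "pos|ft"; for i in 1 2 3; do python3 -m inch '[{"translation":[0.4,0.02,0],"spin":0},{"translation":[0.4,0.02,0],"spin":0}]'|grep -E "pos|ft"; done;  python3 -c "
from h import *
to(.6185,-.2324,.0552,0)
cv2.imwrite('pics/s16.png',cv2.resize(optics.camera('side')[120:220,230:340,::-1],None,fx=6,fy=6,interpolation=cv2.INTER_CUBIC))"
```

```text
ee_pos: [0.6183, -0.2322, 0.1027]
ft_force: [-0.5, -0.7, -1.1]
ee_pos: [0.6182, -0.2322, 0.0939]
ft_force: [-0.7, -0.4, -1.2]
ee_pos: [0.6181, -0.2323, 0.0852]
ft_force: [-0.0, 0.3, -1.3]
ee_pos: [0.618, -0.2323, 0.0767]
ft_force: [-0.9, -0.4, -0.6]
t 42.2 ee [ 0.618  -0.2323  0.0767] w 0.0452 F [-0.9 -0.4 -0.6] toolx [-0.058 -0.008 -0.998] jaw yaw -0.1 d_cm [ 2.14  0.18 -0.01] spin -0.1 (tool x down) q7 0.1
```

View pics/s16.png

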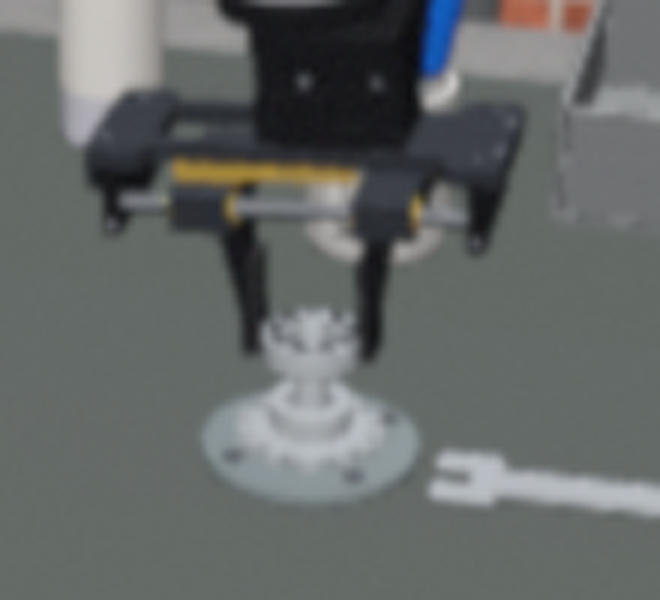

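Threaded and centred. Lower to contact.

```bash
for i in 1 2; do python3 -m inch '[{"translation":[0.4,0.02,0],"spin":0},{"translation":[0.4,0.02,0],"spin":0}]'|grep -E "pos|ft"; done; python3 -m inch '[{"translation":[0.15,0.01,0],"spin":0}]'|grep -E "pos|ft"; for i in 1 2 3 4 5; do python3 -m inch '[{"translation":[0.08,0.005,0],"spin":0}]'|grep -E "pos|ft"; done
```

```text
ee_pos: [0.6178, -0.2324, 0.0678]
ft_force: [-0.8, 0.6, -0.6]
ee_pos: [0.6177, -0.2324, 0.0592]
ft_force: [-0.7, 0.5, -1.9]
ee_pos: [0.6175, -0.2325, 0.0573]
ft_force: [-0.4, 0.1, -0.8]
ee_pos: [0.6176, -0.2324, 0.0564]
ft_force: [1.5, -0.0, -0.4]
ee_pos: [0.6176, -0.2325, 0.0556]
ft_force: [-1.2, 0.6, -0.1]
ee_pos: [0.6177, -0.2324, 0.0554]
ft_force: [-4.2, 0.7, 8.0]
ee_pos: [0.6177, -0.2324, 0.0555]
ft_force: [-4.3, 1.3, 7.1]
ee_pos: [0.6177, -0.2325, 0.0555]
ft_force: [-3.8, 1.1, 7.5]
```

```bash
python3 -m inch '[{"translation":[0,0,0],"spin":0},{"translation":[0,0,0],"spin":0},{"translation":[0,0,0],"spin":0},{"translation":[0,0,0],"spin":0},{"translation":[0,0,0],"spin":0},{"translation":[0,0,0],"spin":0}]' 0 |grep -E "pos|width"; python3 -m inch '[{"translation":[-1,-0.05,0],"spin":0},{"translation":[-2,-0.1,0],"spin":0},{"translation":[-2,-0.1,0],"spin":0},{"translation":[-2,-0.1,0],"spin":0},{"translation":[-2,-0.1,0],"spin":0},{"translation":[-0.5,0,0],"spin":0},{"translation":[0,0,0],"spin":0},{"translation":[0,0,0],"spin":0}]'; python3 -c "
from h import *
to(.4546,.1312,.12,0)
cv2.imwrite('pics/s17.png',cv2.resize(optics.camera('side')[120:220,230:340,::-1],None,fx=6,fy=6,interpolation=cv2.INTER_CUBIC))"
```

```text
ee_pos: [0.6181, -0.2326, 0.0557]
width: 0.0861
time: 45.25
ee_pos: [0.6198, -0.2318, 0.1594]
eef_rot: [-0.484, -0.511, 0.516, -0.488]
ft_force: [-0.6, 0.1, -1.0]
width: 0.0871
t 45.25 ee [ 0.6198 -0.2318  0.1594] w 0.0871 F [-0.6  0.1 -1. ] toolx [-0.055 -0.009 -0.998] jaw yaw -0.1 d_cm [  4.5  -16.32 -36.32] spin -0.1 (tool x down) q7 0.12
```

View pics/s17.png

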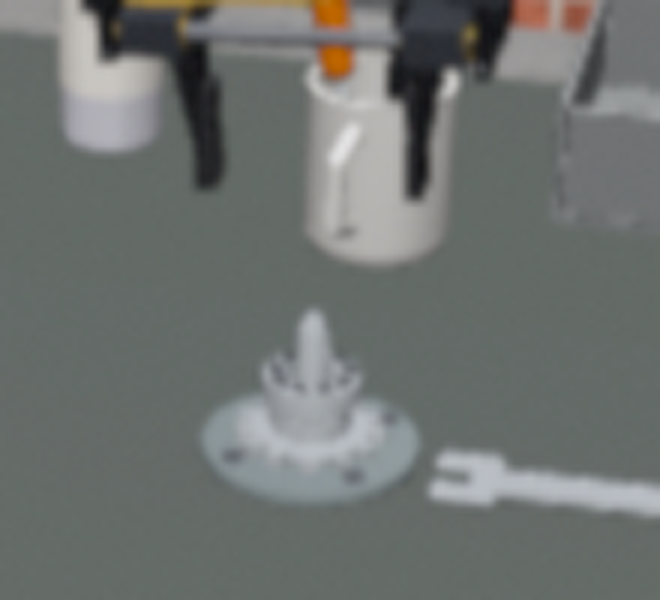

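Bearing is seated on the hub. Off to the collar, slowly.

```bash
python3 -m inch '[{"translation":[0,-0.5,-1.2],"spin":0},{"translation":[0,-1,-2.4],"spin":0},{"translation":[0,-1.1,-2.4],"spin":0},{"translation":[0,-1.1,-2.4],"spin":0},{"translation":[0,-1.1,-2.4],"spin":0},{"translation":[0,-1.1,-2.4],"spin":0},{"translation":[0,-1.1,-2.4],"spin":0},{"translation":[0,-1.1,-2.4],"spin":0},{"translation":[0,-1.1,-2.4],"spin":0},{"translation":[0,-1.1,-2.4],"spin":0},{"translation":[0,-1.1,-2.4],"spin":0},{"translation":[0,-1.1,-2.4],"spin":0},{"translation":[0,-1.1,-2.4],"spin":0},{"translation":[0,-1.1,-2.4],"spin":0},{"translation":[0,-0.8,-1.6],"spin":0},{"translation":[0,-0.3,-0.6],"spin":0},{"translation":[0,0,0],"spin":0},{"translation":[0,0,0],"spin":0}]'; python3 -c "
from h import *
to(.4546,.1312,.08,0)"
```

```text
time: 47.55
ee_pos: [0.4445, 0.1345, 0.1589]
eef_rot: [-0.479, -0.515, 0.517, -0.487]
ft_force: [-0.7, -0.1, 0.7]
width: 0.0874
t 47.55 ee [0.4445 0.1345 0.1589] w 0.0874 F [-0.7 -0.1  0.7] toolx [-0.067 -0.01  -0.998] jaw yaw 0.4 d_cm [7.81 1.53 0.26] spin 0.4 (tool x down) q7 -0.45
```

```bash
python3 -m inch '[{"translation":[2,0.4,0],"spin":0},{"translation":[2.5,0.4,0.1],"spin":0},{"translation":[2.5,0.4,0.1],"spin":0},{"translation":[2,0.2,0],"spin":0},{"translation":[1,0,0],"spin":0},{"translation":[0.3,0,0],"spin":0},{"translation":[0,0,0],"spin":0},{"translation":[0,0,0],"spin":0}]'; python3 -c "
from h import *
to(.4546,.1312,.027,0)
cv2.imwrite('pics/s18.png',cv2.resize(optics.camera('side')[200:330,250:400,::-1],None,fx=4,fy=4))"
```

```text
time: 48.55
ee_pos: [0.4555, 0.1268, 0.0533]
eef_rot: [-0.482, -0.513, 0.519, -0.486]
ft_force: [0.7, 0.6, -0.3]
width: 0.0869
t 48.55 ee [0.4555 0.1268 0.0533] w 0.0869 F [ 0.7  0.6 -0.3] toolx [-0.064 -0.01  -0.998] jaw yaw -0.1 d_cm [ 2.63  0.07 -0.47] spin -0.1 (tool x down) q7 -0.54
```

View pics/s18.png

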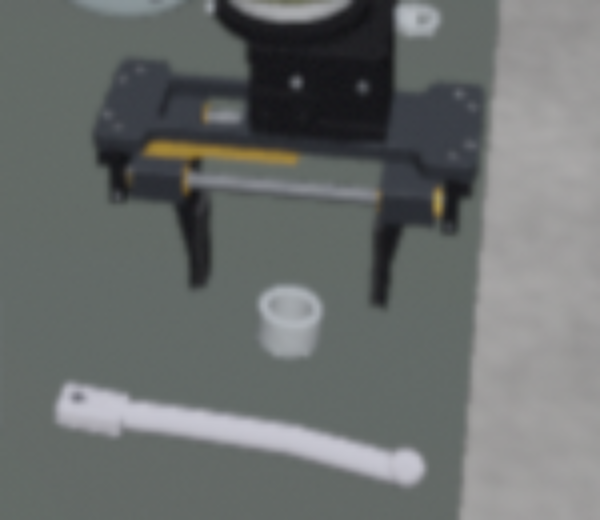

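```bash
python3 -m inch '[{"translation":[0.8,0.05,-0.4],"spin":0},{"translation":[0.8,0,-0.1],"spin":0},{"translation":[0.5,0,0],"spin":0},{"translation":[0,0,0],"spin":0},{"translation":[0,0,0],"spin":0}]'|grep -E "pos|ft"; python3 -c "
from h import *
to(.4546,.1312,.027,0)"
```

```text
ee_pos: [0.4548, 0.1321, 0.0311]
ft_force: [0.5, 0.5, 0.6]
t 49.23 ee [0.4548 0.1321 0.0311] w 0.0869 F [0.5 0.5 0.6] toolx [-0.063 -0.01  -0.998] jaw yaw -0.1 d_cm [0.41 0.01 0.09] spin -0.1 (tool x down) q7 -0.58
```

```bash
python3 -m inch '[{"translation":[0.4,0,0.1],"spin":0},{"translation":[0,0,0],"spin":0},{"translation":[0,0,0],"spin":0}]'|grep -E "pos|ft";  python3 -m inch '[{"translation":[0,0,0],"spin":0},{"translation":[0,0,0],"spin":0},{"translation":[0,0,0],"spin":0},{"translation":[0,0,0],"spin":0},{"translation":[0,0,0],"spin":0},{"translation":[0,0,0],"spin":0},{"translation":[0,0,0],"spin":0}]' 1 25; python3 -m inch '[{"translation":[-1,0,0],"spin":0},{"translation":[-2,0,0],"spin":0},{"translation":[-3,0,0],"spin":0},{"translation":[-3,0,0],"spin":0},{"translation":[-3,0,0],"spin":0},{"translation":[-1.5,0,0],"spin":0},{"translation":[0,0,0],"spin":0}]'; python3 -c "
from h import *
to(.6183,-.2324,.16,0)
cv2.imwrite('pics/s19.png',cv2.resize(optics.camera('side')[170:300,250:400,::-1],None,fx=4,fy=4))"
```

```text
ee_pos: [0.4547, 0.1309, 0.0271]
ft_force: [0.5, 0.2, 0.1]
time: 50.48
ee_pos: [0.4548, 0.1309, 0.0273]
eef_rot: [-0.482, -0.512, 0.518, -0.486]
ft_force: [-1.8, 0.4, 1.6]
width: 0.0324
time: 51.35
ee_pos: [0.4632, 0.1327, 0.1686]
eef_rot: [-0.482, -0.513, 0.518, -0.486]
ft_force: [-0.3, 1.1, -1.4]
width: 0.0325
t 51.35 ee [0.4632 0.1327 0.1686] w 0.0325 F [-0.3  1.1 -1.4] toolx [-0.062 -0.01  -0.998] jaw yaw -0.1 d_cm [ 0.26 15.58 36.49] spin -0.1 (tool x down) q7 -0.46
```

View pics/s19.png

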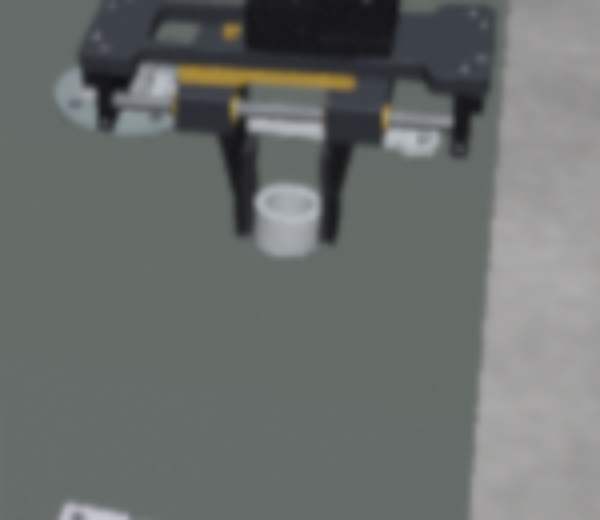

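```bash
python3 -m inch '[{"translation":[0,0.5,1.2],"spin":0},{"translation":[0,1,2.4],"spin":0},{"translation":[0,1,2.4],"spin":0},{"translation":[0,1,2.4],"spin":0},{"translation":[0,1,2.4],"spin":0},{"translation":[0,1,2.4],"spin":0},{"translation":[0,1,2.4],"spin":0},{"translation":[0,1,2.4],"spin":0},{"translation":[0,1,2.4],"spin":0},{"translation":[0,1,2.4],"spin":0},{"translation":[0,1,2.4],"spin":0},{"translation":[0,1,2.4],"spin":0},{"translation":[0,1,2.4],"spin":0},{"translation":[0,1,2.4],"spin":0},{"translation":[0,0.8,1.6],"spin":0},{"translation":[0,0.3,0.4],"spin":0},{"translation":[0,0,0],"spin":0},{"translation":[0,0,0],"spin":0}]'; python3 -c "
from h import *
to(.6183,-.2324,.12,0)"
```

```text
time: 53.65
ee_pos: [0.6039, -0.2385, 0.1403]
eef_rot: [-0.475, -0.519, 0.526, -0.477]
ft_force: [0.2, -0.9, -0.5]
width: 0.0325
t 53.65 ee [ 0.6039 -0.2385  0.1403] w 0.0325 F [ 0.2 -0.9 -0.5] toolx [-0.093 -0.009 -0.996] jaw yaw -0.3 d_cm [ 1.89  1.62 -0.64] spin -0.3 (tool x down) q7 0.12
```

```bash
python3 -m inch '[{"translation":[0.5,0.5,-0.2],"spin":0},{"translation":[0.5,0.6,-0.3],"spin":0},{"translation":[0.3,0.5,-0.1],"spin":0},{"translation":[0,0,0],"spin":0},{"translation":[0,0,0],"spin":0}]'; python3 -c "
from h import *
to(.619,-.2324,.115,0)
cv2.imwrite('pics/s20.png',cv2.resize(optics.camera('side')[120:220,230:340,::-1],None,fx=6,fy=6,interpolation=cv2.INTER_CUBIC))"
```

```text
time: 54.28
ee_pos: [0.6199, -0.2302, 0.1249]
eef_rot: [-0.475, -0.52, 0.526, -0.478]
ft_force: [0.5, 0.3, -1.7]
width: 0.0328
t 54.27 ee [ 0.6199 -0.2302  0.1249] w 0.0328 F [ 0.5  0.3 -1.7] toolx [-0.093 -0.009 -0.996] jaw yaw -0.2 d_cm [1.   0.   0.21] spin -0.2 (tool x down) q7 0.1
```

View pics/s20.png

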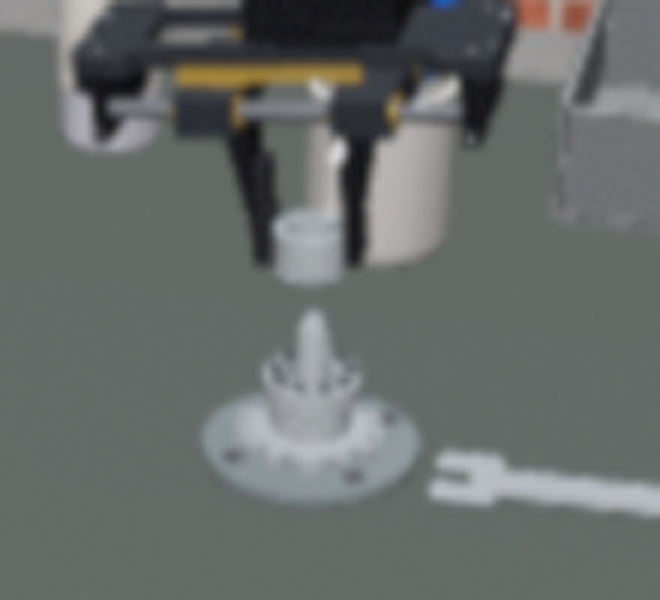

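```bash
python3 -m inch '[{"translation":[0.4,-0.1,0.1],"spin":0},{"translation":[0.4,0,0.1],"spin":0},{"translation":[0.3,0.03,0],"spin":0},{"translation":[0,0,0],"spin":0}]'; python3 -c "
from h import *
to(.618,-.2324,.0713,0)
cv2.imwrite('pics/s21.png',cv2.resize(optics.camera('side')[120:220,230:340,::-1],None,fx=6,fy=6,interpolation=cv2.INTER_CUBIC))"
```

```text
time: 54.82
ee_pos: [0.6177, -0.2331, 0.1134]
eef_rot: [-0.475, -0.519, 0.526, -0.478]
ft_force: [-0.7, 0.3, -0.9]
width: 0.0329
t 54.83 ee [ 0.6177 -0.2331  0.1134] w 0.0329 F [-0.7  0.3 -0.9] toolx [-0.093 -0.009 -0.996] jaw yaw -0.2 d_cm [ 4.18  0.42 -0.11] spin -0.2 (tool x down) q7 0.1
```

View pics/s21.png

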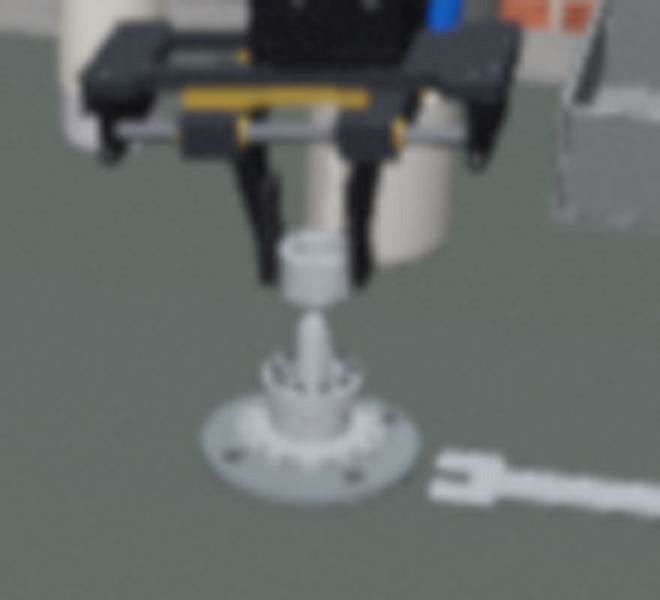

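Aligned. Lower.

```bash
for i in 1 2 3; do python3 -m inch '[{"translation":[0.4,0.04,-0.03],"spin":0},{"translation":[0.4,0.04,0],"spin":0}]'|grep -E "pos|ft"; done;  python3 -c "
from h import *
to(.618,-.2324,.0713,0)
cv2.imwrite('pics/s22.png',cv2.resize(optics.camera('side')[120:220,230:340,::-1],None,fx=6,fy=6,interpolation=cv2.INTER_CUBIC))"
```

```text
ee_pos: [0.6181, -0.2329, 0.1055]
ft_force: [0.4, -0.6, 0.1]
ee_pos: [0.6181, -0.2325, 0.0967]
ft_force: [1.0, -0.5, -0.8]
ee_pos: [0.6181, -0.2322, 0.088]
ft_force: [0.7, -0.5, 0.2]
t 55.62 ee [ 0.6181 -0.2322  0.088 ] w 0.0325 F [ 0.7 -0.5  0.2] toolx [-0.092 -0.009 -0.996] jaw yaw -0.2 d_cm [1.66 0.14 0.  ] spin -0.2 (tool x down) q7 0.09
```

View pics/s22.png

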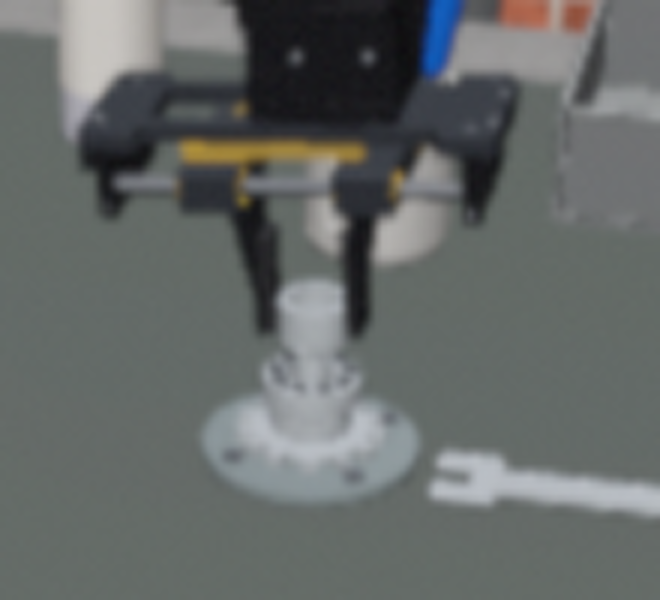

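```bash
python3 -m inch '[{"translation":[0.4,0.04,0],"spin":0},{"translation":[0.4,0.04,0],"spin":0}]'|grep -E "pos|ft"; python3 -m inch '[{"translation":[0.3,0.03,0],"spin":0},{"translation":[0.15,0.01,0],"spin":0}]'|grep -E "pos|ft"; for i in 1 2 3 4 5; do python3 -m inch '[{"translation":[0.08,0.008,0],"spin":0}]'|grep -E "pos|ft"; done
```

```text
ee_pos: [0.618, -0.2323, 0.079]
ft_force: [-0.6, -0.0, -0.8]
ee_pos: [0.6179, -0.2324, 0.074]
ft_force: [-0.0, -0.2, -0.9]
ee_pos: [0.6179, -0.2324, 0.0731]
ft_force: [0.7, 0.4, 0.1]
ee_pos: [0.618, -0.2324, 0.0723]
ft_force: [0.3, 0.3, -0.5]
ee_pos: [0.6181, -0.2325, 0.0717]
ft_force: [-2.3, 0.9, 4.5]
ee_pos: [0.6183, -0.2325, 0.0717]
ft_force: [-2.5, 1.8, 8.4]
ee_pos: [0.6184, -0.2325, 0.0717]
ft_force: [-2.6, 1.2, 6.4]
```

```bash
python3 -m inch '[{"translation":[0,0,0],"spin":0},{"translation":[0,0,0],"spin":0},{"translation":[0,0,0],"spin":0},{"translation":[0,0,0],"spin":0},{"translation":[0,0,0],"spin":0},{"translation":[0,0,0],"spin":0}]' 0 |grep -E "pos|width"; python3 -m inch '[{"translation":[-1,-0.1,0],"spin":0},{"translation":[-2,-0.2,0],"spin":0},{"translation":[-2,-0.2,0],"spin":0},{"translation":[-2,-0.2,0],"spin":0},{"translation":[-2,-0.2,0],"spin":0},{"translation":[-2,-0.2,0],"spin":0},{"translation":[-1,0,0],"spin":0},{"translation":[0,-2,0],"spin":0},{"translation":[0,-3,0],"spin":0},{"translation":[0,-3,0],"spin":0},{"translation":[0,-3,0],"spin":0},{"translation":[0,-3,0],"spin":0},{"translation":[0,-2,0],"spin":0},{"translation":[0,0,0],"spin":0},{"translation":[0,0,0],"spin":0}]'; python3 -c "
from h import *
to(.618,-.2324,.0713,0)
s=optics.camera('side');t=optics.camera('top');cv2.imwrite('pics/sf.png',s[:,:,::-1]);cv2.imwrite('pics/tf.png',t[:,:,::-1])
a=cv2.resize(s[120:220,230:340,::-1],(400,364),interpolation=cv2.INTER_CUBIC);b=cv2.resize(s[230:330,170:280,::-1],(400,364),interpolation=cv2.INTER_CUBIC)
cv2.imwrite('pics/s23.png',np.hstack([a,b]))
cv2.imwrite('pics/t23.png',cv2.resize(t[120:290,110:430,::-1],None,fx=2.4,fy=2.4,interpolation=cv2.INTER_CUBIC))"
```

```text
ee_pos: [0.6185, -0.2326, 0.0716]
width: 0.0831
time: 59.42
ee_pos: [0.4558, -0.2299, 0.2193]
eef_rot: [-0.476, -0.518, 0.525, -0.48]
ft_force: [0.0, -0.5, -0.9]
width: 0.0872
t 59.42 ee [ 0.4558 -0.2299  0.2193] w 0.0872 F [ 0.  -0.5 -0.9] toolx [-0.087 -0.011 -0.996] jaw yaw -0.2 d_cm [13.34 17.45  0.03] spin -0.2 (tool x down) q7 0.27
```

View pics/s23.png

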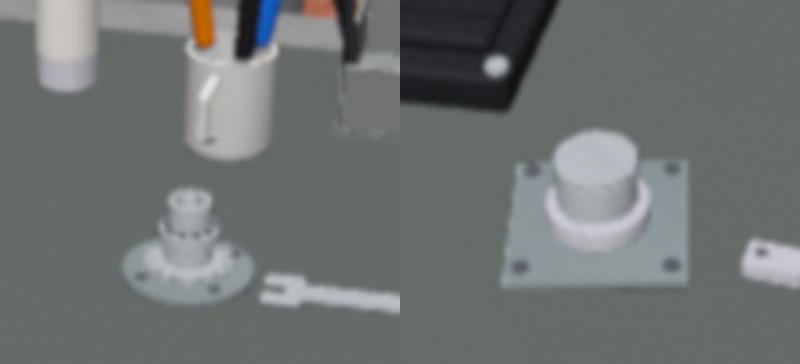

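View pics/t23.png

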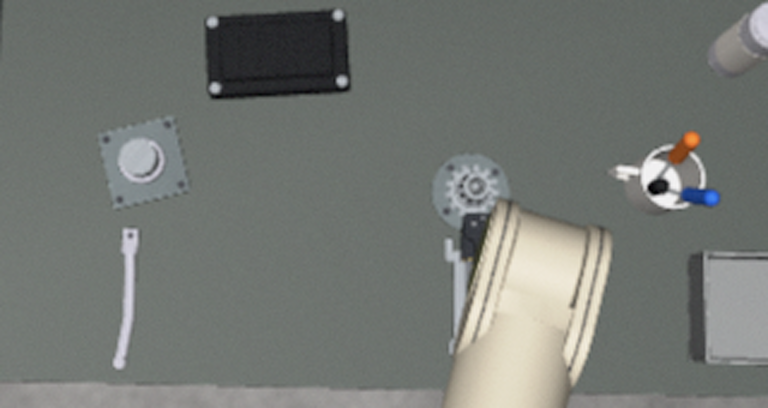

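Run:
```python
from h import *
t0=cv2.imread('pics/top0.png');t=cv2.imread('pics/tf.png');s=cv2.imread('pics/sf.png');s0=cv2.imread('pics/side0.png')
u,b=sil(t,(167,184),11,thr=195);print('cap',u,b,plane('top',u,.0565).round(4))
u,b=sil(s,(224,272),14,thr=None);print('cap side',u,b)
print('expected side cap top',proj('side',[.6493,.2043,.0565]),'collar top',proj('side',[.6185,-.2324,.0705]),proj('top',[.6185,-.2324,.0705]))
for n,a,c,(x0,y0,x1,y1) in (('lever',t0,t,(150,210,175,275)),('cover',t0,t,(188,118,262,165)),('mug',t0,t,(362,172,415,212)),('lever s',s0,s,(262,293,360,323)),('mug s',s0,s,(277,125,309,164))):
    d=cv2.absdiff(a[y0:y1,x0:x1],c[y0:y1,x0:x1]).max(2);print(n,d.max(),(d>40).sum())
a=cv2.resize(t[180:215,288:323],(380,380),interpolation=cv2.INTER_CUBIC);b=cv2.resize(s[160:205,258:303],(380,380),interpolation=cv2.INTER_CUBIC)
cv2.imwrite('pics/z24.png',np.hstack([a,b]))
```

```text
cap [162.91508838 191.30825442] [160.25  187.375   7.5     7.625] [0.6295 0.2153 0.0565]
cap side [223.21086645 274.07059619] [212.875 266.5    21.75   16.875]
expected side cap top [222.93479025 273.19435964] collar top [280.92546871 175.32798826] [307.82375191 197.26894234]
lever 11 0
cover 14 0
mug 17 0
lever s 5 0
mug s 5 0
```

View pics/z24.png

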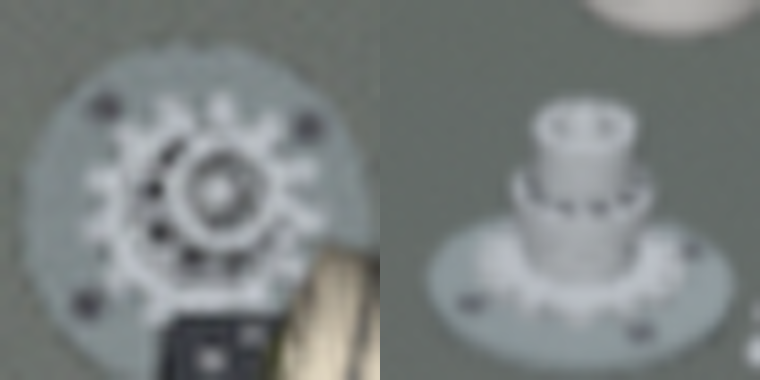

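```bash
python3 -c "
from bench import close_job
print(close_job())"
```

```text
the job is handed in; nothing more can be done
None
```

All five parts are on their spindles and released, and the job was handed in at about 59.5 s. The tall spindle carries the sprocket, bearing and collar; the stout one carries the ring with the dust cap on top. I lowered each part in small steps until the force reading showed it had seated (about 5–9 N), then opened the gripper and backed off.

**What the last checks showed:**
- **Heights:** each part made contact within about 1 mm of the height worked out for its place in the stack. That relies on finding the mat by touch at z ≈ 4.5 mm.
- **Final pictures:** both stacks look upright and snug. In the side view, the collar's and cap's top centres lie within about 1.5 px (about 3–4 mm) of where they should be.
- **Things to leave alone:** the mug and lever are unchanged in both views. The cover is unchanged in the top view, the only one I compared it in.
- **Robot:** the gripper ended up clear of everything.

**What failed or disagreed:**
- **Cap in the top view:** my automatic measurement there locked onto something else and gave a meaningless position. I relied on the side view and on looking at the picture.
- **Mat height:** triangulating it from the two cameras gave about 6–9 mm, against the 4.5 mm touched, so I used the touched value.
- **Gripper tilt:** it grew to about 0.09 rad over the long moves, so parts could settle by a millimetre or two on release. In the pictures they sit flat, but I did not measure their tilt.

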